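# Make up a pharmacy order

## Task

Make up the order in the open cardboard box: put in every small white medicine carton from the counter, tip the pill shells out of the steel cup into the box and stand the cup upright on its cork coaster again, and add the desiccant canister. The canister is in the grey tote among three moulded studs that look just like it, so feel which one is loose; everything must end up inside the box, and leave the other things on the counter where they are.

Things in the scene. Friction and masses are not known exactly. Their poses are not given: they have to be found in the camera images.
- order_box: open cardboard order box, fixed to the counter, outside 200 mm (own x) by 220 mm (own y) by 55 mm high, walls and floor 4 mm. Origin: centre of its underside, on the counter (z = 0)
- tote: open opaque grey plastic tote, fixed to the counter, outside 200 mm (own x) by 190 mm (own y) by 60 mm high, walls and floor 4 mm; the four plugs stand roughly at its own x = +-38 mm, y = +-36 mm, each up to 6 mm off. Origin: centre of its underside
- coaster: round cork coaster, 92 mm across, 3 mm thick, fixed to the counter. Origin: centre of its underside
- cup: plain steel dispensing cup, open on top, slightly conical: outside 56 mm across at the foot, 68 mm at the rim, 80 mm tall, wall 3 mm, floor 4 mm, about 120 g. Starts upright on the coaster with the pill shells in it. Origin: centre of its underside, z towards the rim
- plug_a: white plastic cylinder 26 mm across and 36 mm tall standing on the tote's inner floor. The four, plug_a to plug_d, look exactly alike and are in no fixed order: three are locating studs moulded to the floor and do not budge, one is a loose 30 g desiccant canister that slides at a light touch. Origin: centre of its underside, z up
- plug_b: white plastic cylinder 26 mm across and 36 mm tall standing on the tote's inner floor. The four, plug_a to plug_d, look exactly alike and are in no fixed order: three are locating studs moulded to the floor and do not budge, one is a loose 30 g desiccant canister that slides at a light touch. Origin: centre of its underside, z up
- plug_c: white plastic cylinder 26 mm across and 36 mm tall standing on the tote's inner floor. The four, plug_a to plug_d, look exactly alike and are in no fixed order: three are locating studs moulded to the floor and do not budge, one is a loose 30 g desiccant canister that slides at a light touch. Origin: centre of its underside, z up
- plug_d: white plastic cylinder 26 mm across and 36 mm tall standing on the tote's inner floor. The four, plug_a to plug_d, look exactly alike and are in no fixed order: three are locating studs moulded to the floor and do not budge, one is a loose 30 g desiccant canister that slides at a light touch. Origin: centre of its underside, z up
- pill_0: white sealed round pill shell, a squat hard cylinder 17 mm across and 18 mm high, 12 g, that starts in the cup (two to five are there; None if absent). Origin: centre of its underside, z along its axis; it may come to lie on its side
- pill_1: white sealed round pill shell, a squat hard cylinder 17 mm across and 18 mm high, 12 g, that starts in the cup (two to five are there; None if absent). Origin: centre of its underside, z along its axis; it may come to lie on its side
- pill_2: white sealed round pill shell, a squat hard cylinder 17 mm across and 18 mm high, 12 g, that starts in the cup (two to five are there; None if absent). Origin: centre of its underside, z along its axis; it may come to lie on its side
- pill_3: white sealed round pill shell, a squat hard cylinder 17 mm across and 18 mm high, 12 g, that starts in the cup (two to five are there; None if absent). Origin: centre of its underside, z along its axis; it may come to lie on its side
- pill_4: white sealed round pill shell, a squat hard cylinder 17 mm across and 18 mm high, 12 g, that starts in the cup (two to five are there; None if absent). Origin: centre of its underside, z along its axis; it may come to lie on its side
- carton_a: small plain white medicine carton with a grey band, lying flat, 62 mm (own x) by 34 mm (own y) by 42 mm high, about 50 g; two or three are there (None if absent). Origin: centre of its underside
- carton_b: small plain white medicine carton with a grey band, lying flat, 62 mm (own x) by 34 mm (own y) by 42 mm high, about 50 g; two or three are there (None if absent). Origin: centre of its underside
- carton_c: small plain white medicine carton with a grey band, lying flat, 62 mm (own x) by 34 mm (own y) by 42 mm high, about 50 g; two or three are there (None if absent). Origin: centre of its underside
- tonic_bottle: small amber bottle, 44 mm across, 85 mm tall: leave alone. Origin: centre of its underside
- yellow_carton: yellow carton 50 x 80 x 100 mm: leave alone. Origin: centre of its underside
- phone: white cordless handset lying flat, 50 x 150 x 26 mm: leave alone. Origin: centre of its underside

How it is judged:
By the outcome, as a careful person would: the job done as asked, in the order asked, and still so for the second after the job is handed in, with the robot touching nothing.
Of pill_0, pill_1, pill_2, pill_3, pill_4 only 2 to 5 are there at a start; the rules pass over those that are not, and their reading is None.
Of carton_a, carton_b, carton_c only 2 to 3 are there at a start; the rules pass over those that are not, and their reading is None.
At some moment in a run one of carton_a, carton_b, carton_c may be knocked a few centimetres aside while the robot is not near it.
It also fails if it takes over 200 s, if anything falls off the work surface, if the arm or the gripper's body presses on something with over 40 N, if the wrist force passes 120 N, or if a joint passes its speed limit or range.

## Robot

A 7-joint arm with a two-finger parallel gripper is mounted at the origin on the work surface. World frame = base frame: x ahead of the robot, y to its left, z up, the work surface at z = 0. Lengths are in m, angles in rad, forces in N, time in s.
With the tool pointing down it reaches from about 0.35 to 0.775 m from the base axis. Payload 3.1 kg.
Tool frame: the origin (TCP) lies at the very end of the fingers, on their centre line; the grasp point (between the pads) lies 19 mm behind it; z points along the fingers, y is the line along which they close (so a half turn about z gives the same grasp; the last joint's range is limited). The gripper opens to 85 mm and grips with 20 to 120 N. Pads are 22 mm wide; open, the fingers measure 114 mm over their backs; the gripper's body (76 mm by 85 mm) begins 54 mm behind the grasp point. The pads swing forward as they close: fully open they stand 13 mm farther back than shut.
Start: joints at [-1.253, 0.311, 0.014, 1.512, -0.004, 1.319, -0.027], TCP at [0.194, 0.515, 0.231] pointing down, gripper open.
Joint ranges: [-2.7, 2.7], [-0.3, 1.91], [-1.27, 1.3], [0.12, 2.57], [-1.44, 4.58], [0.2, 2.03], [-3.05, 3.05]. Speed limits (rad/s): [2.79, 2.79, 3.14, 3.14, 3.14, 3.14, 3.14].

## Interface

Orientations are given as a rotation vector (axis times angle).
In Python, from station import env gives the robot as it stands.
- The arm moves only by the tool carry_out, never from a script. Its argument "series" is one flat list of numbers, 7 for each row, row after row: the shift along the tool's x, y, z in mm, then the turn, a rotation vector about the tool's x, y, z in rad, then the opening in per cent of the stroke, from 0 (shut) to 100 (fully open). In form: [x, y, z, rx, ry, rz, grip, x, y, z, rx, ry, rz, grip, ...]. A call has exactly 5 rows; each row is the pose to reach, as a shift and turn from the pose commanded when the call began, along the tool's axes at that moment; what a row does not reach only later rows make up. A row lasts 1/8 s, in which the tool goes at most 62.5 mm and 10.7 degrees, less where a joint would pass 70% of its speed; a pose out of reach is approached as far as the arm can. A call with a gripper value outside its range is refused whole. The fingers move at their own pace and stop on an object; "squeeze" is the grip in N (left out, the last holds). Time passes only in rows, so rows that repeat a pose let the fingers close, or fill a call up. It gives the time, the measured TCP pose, the force, the opening and the grip force at its end, in the units of the state.
- env.get_obs(): the state, without advancing time (a new reading comes with each control period).
- env.snapshot(name): name is "scene" or "top" or "wrist"; returns the picture (400x640x3 uint8, red, green, blue); there is no depth.
- env.camera_params(name): a dict with "fx", "fy", "cx", "cy" (pixels), "world_from_camera" (4x4, takes a point from camera to world coordinates). Camera axes: x right, y down, z forward; pixel columns grow to the right and rows downward; lengths in m; the calibration is good to about 2 mm. A picture is of the moment at which its call begins: read the wrist's pose just before it. camera_params takes no time and is no camera call; for the wrist camera it gives the pose at the moment of the call.
- env.job_done(): hands the job in; it is judged then, once.
The state is a dict: "clock": time; "q": joint angles; "qd": joint speeds; "effort": joint torques, N m; "eef_pos": TCP position; "eef_rot": TCP orientation; "contact_force": force on the tool from outside, world axes, zero at the start; "moment": the same for the moment, N m; "width": opening from 0.0 (shut) to 1.0 (fully open); "finger_force": force on a finger pad.
Only numpy, scipy, OpenCV 4.12 (cv2) and the standard library are available. Lean on these libraries where they do the work, as an engineer would, in place of code of your own. Each camera call takes 0.05 s, during which the arm holds its last target. There are 200 camera calls.

## Working session

There is one attempt and no reset: what is moved stays moved. The work goes in short steps, Python scripts to look and compute and a tool call to move; the robot and the scene stay as the last step left them, time stands still between calls to the robot, and variables do not carry over. Pictures are saved under pics/ and viewed, at most 14 in all, crops included, and the job is handed in when it is done.

Besides the shell and the picture viewer there is one more tool, called after "Request:" as name(argument=value, ...), one argument or row to a line, values as JSON. carry_out: Moves the arm, as the interface text tells. Its arguments: {"type":"object","properties":{"series":{"type":"array","items":{"type":"number"}},"squeeze":{"type":"number"}},"required":["series"]}

```bash
ls; mkdir -p pics; python3 - <<'E'
from station import env
import cv2
for n in("top","scene"):
    cv2.imwrite(f"pics/{n}0.png",env.snapshot(n)[:,:,::-1])
    p=env.camera_params(n);print(p)
o=env.get_obs();print({k:o[k] for k in("clock","eef_pos","eef_rot","width","contact_force")})
E
```

```text
pics
{'fx': 361.7204195231873, 'fy': 361.7204195231873, 'cx': 318.1738206891942, 'cy': 200.58868764417792, 'world_from_camera': array([[-0.01555179, -0.9884008 ,  0.15106952,  0.48269786],
       [-0.99980222,  0.01724522,  0.0099059 ,  0.00409823],
       [-0.01239623, -0.15088558, -0.98847351,  1.01292861],
       [ 0.        ,  0.        ,  0.        ,  1.        ]])}
{'fx': 421.8991245907895, 'fy': 421.8991245907895, 'cx': 316.03179284789303, 'cy': 191.2481269511955, 'world_from_camera': array([[-8.30375334e-01,  3.62919098e-01, -4.22807916e-01,
         1.09180592e+00],
       [ 5.57204445e-01,  5.40991843e-01, -6.29961136e-01,
         7.04804608e-01],
       [ 1.10706672e-04, -7.58694638e-01, -6.51446417e-01,
         7.81456603e-01],
       [ 0.00000000e+00,  0.00000000e+00,  0.00000000e+00,
         1.00000000e+00]])}
{'clock': 0.1, 'eef_pos': array([0.19340264, 0.51417692, 0.23033511]), 'eef_rot': array([-0.56193432, -3.09063843,  0.00327378]), 'width': 0.9964210460303418, 'contact_force': array([ 2.07698891e-01, -8.23631982e-04, -1.09439664e+00])}
```

View pics/top0.png

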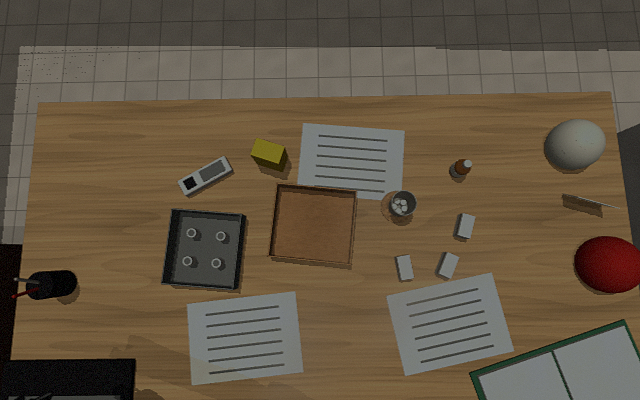

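View pics/scene0.png

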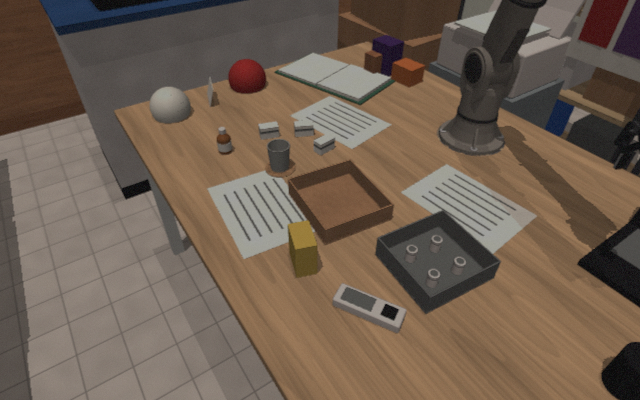

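```bash
cat > h.py <<'E'
import numpy as np, cv2, json
from scipy.spatial.transform import Rotation as R
from station import env
def obs(log=True):
    o=env.get_obs()
    if log:
        with open('log.jsonl','a') as f: f.write(json.dumps([list(map(float,o['q'])),list(map(float,o['eef_pos'])),list(map(float,o['eef_rot']))])+'\n')
    return o
def px(P,u,v,z):
    T=P['world_from_camera'];d=T[:3,:3]@np.array([(u-P['cx'])/P['fx'],(v-P['cy'])/P['fy'],1]);c=T[:3,3]
    return c+d*(z-c[2])/d[2]
def proj(P,p):
    T=P['world_from_camera'];c=T[:3,:3].T@(np.asarray(p)-T[:3,3]);return np.array([P['fx']*c[0]/c[2]+P['cx'],P['fy']*c[1]/c[2]+P['cy']])
def crop(im,x0,y0,x1,y1,s,name,grid=10):
    c=cv2.resize(im[y0:y1,x0:x1],None,fx=s,fy=s,interpolation=cv2.INTER_CUBIC)
    c=np.clip(c*1.5,0,255).astype(np.uint8)
    for x in range(-(-x0//grid)*grid,x1,grid): cv2.line(c,(int((x-x0)*s),0),(int((x-x0)*s),6),(0,255,0),1); (x%(2*grid)==0) and cv2.putText(c,str(x),(int((x-x0)*s),18),0,.4,(0,255,0),1)
    for y in range(-(-y0//grid)*grid,y1,grid): cv2.line(c,(0,int((y-y0)*s)),(6,int((y-y0)*s)),(0,255,0),1); cv2.putText(c,str(y),(8,int((y-y0)*s)+4),0,.4,(0,255,0),1)
    if name: cv2.imwrite(name,c)
    return c
E
python3 - <<'E'
from h import *
obs()
im=cv2.imread('pics/top0.png')
a=crop(im,155,170,365,300,3.8,'pics/c_left.png')
b=crop(im,380,150,490,290,4.2,None)
w=env.snapshot('wrist')[:,:,::-1]
w=cv2.resize(w,(320,200))
s=np.zeros((600,800,3),np.uint8); s[:b.shape[0],:b.shape[1]]=b; s[:200,470:790]=w
cv2.imwrite('pics/c_right.png',s)
P=env.camera_params('top')
for n,u,v,z in[("cartA",465,226,.042),("B",448,265,.042),("C",404,268,.042),("cup",402,203,.08),("box",313,225,.055),("tote",204,249,.06)]: print(n,px(P,u,v,z).round(3))
W=env.camera_params('wrist');o=obs(0);T=np.eye(4);T[:3,:3]=R.from_rotvec(o['eef_rot']).as_matrix();T[:3,3]=o['eef_pos'];print((np.linalg.inv(T)@W['world_from_camera']).round(3),W['fx'])
E
```

```text
cartA [ 0.556 -0.378  0.042]
B [ 0.454 -0.325  0.042]
C [ 0.448 -0.209  0.042]
cup [ 0.615 -0.204  0.08 ]
box [0.564 0.028 0.055]
tote [0.505 0.315 0.06 ]
[[-0.001 -0.96  -0.281  0.072]
 [ 1.    -0.001 -0.    -0.001]
 [-0.    -0.281  0.96  -0.141]
 [ 0.     0.     0.     1.   ]] 329.9939806273434
```

View pics/c_left.png

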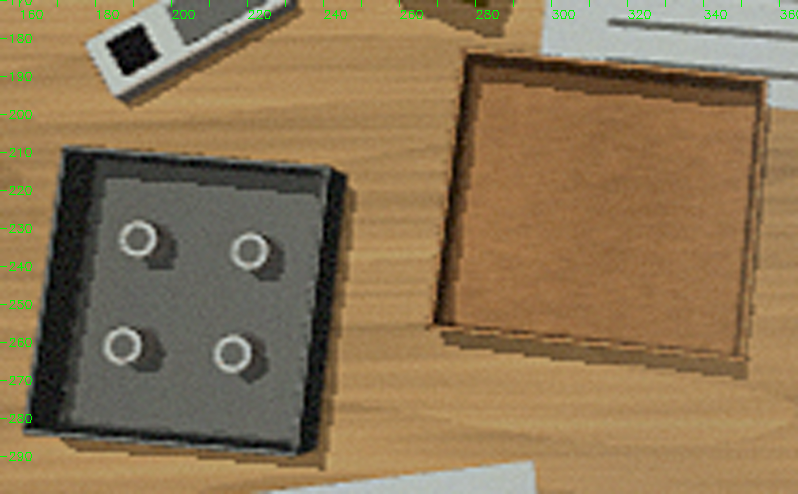

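View pics/c_right.png

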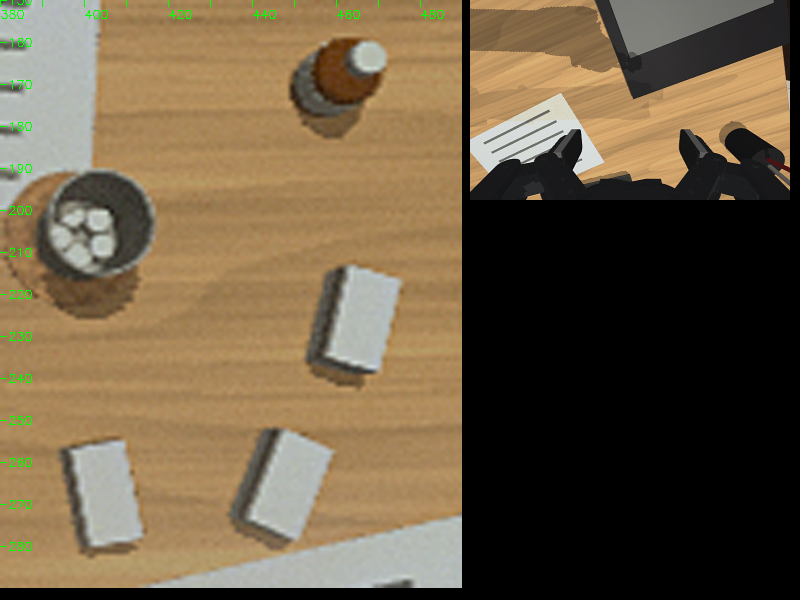

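```bash
python3 - <<'E'
from h import *
P=env.camera_params('top')
C={'A':[(350,266),(401,279),(378,373),(326,360)],'B':[(282,429),(334,450),(296,541),(246,516)],'C':[(73,449),(124,439),(143,540),(90,549)]}
for k,c in C.items():
    w=np.array([px(P,380+u/4.2,150+v/4.2,.042) for u,v in c]);e=(w[3]+w[2]-w[0]-w[1])/2
    print(k,w.mean(0).round(4),'len',np.linalg.norm(e).round(4),'wid',np.linalg.norm((w[1]+w[2]-w[0]-w[3])/2).round(4),'yaw long',np.degrees(np.arctan2(e[1],e[0])).round(1))
print('cup',px(P,380+97.5/4.2,150+223/4.2,.08).round(4))
for n,z,c in(('box',.055,[(468,55),(765,80),(744,357),(435,325)]),('tote',.06,[(64,148),(346,172),(314,454),(25,432)])):
    w=np.array([px(P,155+u/3.8,170+v/3.8,z) for u,v in c]);e=(w[3]+w[2]-w[0]-w[1])/2;f=(w[1]+w[2]-w[0]-w[3])/2
    print(n,w.mean(0).round(4),np.linalg.norm(e),np.linalg.norm(f),np.degrees(np.arctan2(e[1],e[0])),np.degrees(np.arctan2(f[1],f[0])))
for c in[(138,239),(250,251),(123,346),(232,354)]: print('plug',px(P,155+c[0]/3.8,170+c[1]/3.8,.040).round(4))
o=obs(0);print(R.from_rotvec(o['eef_rot']).as_matrix().round(3))
E
```

```text
A [ 0.5554 -0.3819  0.042 ] len 0.0627 wid 0.0332 yaw long 161.9
B [ 0.4531 -0.3276  0.042 ] len 0.0608 wid 0.0341 yaw long 153.7
C [ 0.4486 -0.2135  0.042 ] len 0.0626 wid 0.0332 yaw long -172.6
cup [ 0.6148 -0.2074  0.08  ]
box [0.5686 0.0267 0.055 ] 0.19224345108816235 0.21261911293467692 173.57309956397995 -96.31865844415127
tote [0.5058 0.3143 0.06  ] 0.19417202346062873 0.1991309736621793 174.57663659745825 -95.44422439651926
plug [0.5493 0.3572 0.04  ]
plug [0.5395 0.2773 0.04  ]
plug [0.4745 0.365  0.04  ]
plug [0.4678 0.2881 0.04  ]
[[-0.936  0.352 -0.001]
 [ 0.352  0.936 -0.002]
 [-0.    -0.002 -1.   ]]
```

```bash
cat >> h.py <<'E'
def down(yaw):  # tool x at yaw deg, z down
    return R.from_euler('z',yaw,degrees=True)*R.from_euler('x',180,degrees=True)
def plan(*wps,start=None):
    """wps: (pos, Rotation, grip); prints per waypoint number of calls needed and delta in tool frame at start of that leg"""
    if start is None:
        o=obs(); p,r=o['eef_pos'],R.from_rotvec(o['eef_rot']); print('t',round(o['clock'],1),'p',p.round(4),'w',round(o['width'],3),'F',o['contact_force'].round(1),'ff',np.round(o['finger_force'],1),'q',o['q'].round(2))
    else: p,r=start
    for q,s,g in wps:
        d=r.inv().apply(np.asarray(q)-p)*1000; w=(r.inv()*s).as_rotvec()
        n=max(np.linalg.norm(d)/62.5,np.degrees(np.linalg.norm(w))/10.7)
        print('delta',d.round(1),w.round(3),'g',g,'rows>=%.1f'%n)
        p,r=np.asarray(q),s
E
python3 - <<'E'
from h import *
plan(((.45,.10,.25),down(165),100),((.43,-.27,.25),down(165),100))
E
```

```text
t 0.1 p [0.1934 0.5143 0.2305] w 0.997 F [-0.9  0.3 -0.5] ff 0.0 q [-1.25  0.31  0.01  1.51 -0.    1.32 -0.03]
delta [-386.  -297.5  -19. ] [-0.002 -0.    -0.098] g 100 rows>=7.8
delta [ -76.4 -362.6   -0. ] [0. 0. 0.] g 100 rows>=5.9
```

Request:
carry_out(
  series=[-39,-30,-2,0,0,-0.02,100,-77,-60,-4,0,0,-0.04,100,-116,-90,-6,0,0,-0.06,100,-155,-120,-8,0,0,-0.08,100,-193,-149,-10,0,0,-0.098,100],
)

```text
clock: 0.78
eef_pos: [0.3224, 0.3057, 0.2412]
eef_rot: [-0.409, -3.115, 0.0]
contact_force: [0.4, -0.4, 0.2]
width: 1.0
finger_force: 0.0
```

Request:
carry_out(
  series=[-36,-33,-2,0,0,0,100,-72,-66,-4,0,0,0,100,-107,-100,-6,0,0,0,100,-142,-134,-8,0,0,0,100,-178,-167,-10,0,0,0,100],
)

```text
clock: 1.4
eef_pos: [0.4509, 0.0987, 0.2512]
eef_rot: [-0.409, -3.115, -0.0]
contact_force: [0.2, 0.6, -0.2]
width: 0.996
finger_force: 0.0
```

Request:
carry_out(
  series=[-8,-36,0,0,0,0,100,-16,-72,0,0,0,0,100,-24,-108,0,0,0,0,100,-32,-145,0,0,0,0,100,-38,-181,0,0,0,0,100],
)

```text
clock: 2.02
eef_pos: [0.44, -0.0859, 0.2511]
eef_rot: [-0.41, -3.114, -0.0]
contact_force: [-0.7, -1.0, -0.2]
width: 1.0
finger_force: 0.0
```

Request:
carry_out(
  series=[-10,-45,0,0,0,0,100,-20,-90,0,0,0,0,100,-30,-140,0,0,0,0,100,-38,-181,0,0,0,0,100,-38,-181,0,0,0,0,100],
)

```text
clock: 2.65
eef_pos: [0.4282, -0.2736, 0.2512]
eef_rot: [-0.423, -3.112, 0.005]
contact_force: [0.4, 1.1, 0.6]
width: 1.001
finger_force: 0.0
```

```bash
python3 - <<'E'
from h import *
plan(((.4486,-.2135,.25),down(187.4),100))
P=env.camera_params('wrist');im=env.snapshot('wrist')[:,:,::-1]
cv2.imwrite('pics/w1.png',im);np.save('w1.npy',P,allow_pickle=True)
for c in [(.5554,-.3819,.042),(.4531,-.3276,.042),(.4486,-.2135,.042),(.6148,-.2074,.08)]: print(proj(P,c).round(0))
E
```

```text
t 2.6 p [ 0.4282 -0.2736  0.2512] w 1.001 F [0.4 1.1 0.6] ff 0.0 q [-0.06  0.25  0.74  1.61 -0.17  1.35  2.  ]
delta [-3.6 63.3  1. ] [-0.003 -0.001 -0.399] g 100 rows>=2.1
[264. 299.]
[281. 210.]
[380. 180.]
[424. 327.]
```

View pics/w1.png

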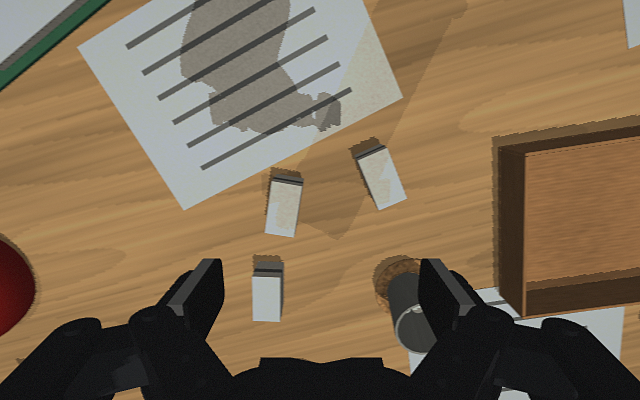

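Request:
carry_out(
  series=[-1,16,40,0,0,-0.13,100,-2,35,80,0,0,-0.26,100,-3,55,130,0,0,-0.399,100,-4,63,161,0,0,-0.399,100,-4,63,161,0,0,-0.399,100],
)

```text
clock: 3.32
eef_pos: [0.4489, -0.2056, 0.0879]
eef_rot: [0.222, -3.128, -0.007]
contact_force: [0.9, 0.2, 0.3]
width: 1.002
finger_force: 0.0
```

```bash
python3 - <<'E'
from h import *
plan(((.4486,-.2135,.006),down(187.4),100),((.4486,-.2135,.15),down(187.4),0),((.5179,.0947,.15),down(173.6),0),((.5179,.0947,.014),down(173.6),0))
E
```

```text
t 3.3 p [ 0.4489 -0.2056  0.0879] w 1.002 F [0.9 0.2 0.3] ff 0.0 q [-0.07  0.37  0.59  1.87 -0.25  0.97  2.34]
delta [ 1.  -8.2 81.9] [ 0.005 -0.005  0.012] g 100 rows>=1.3
delta [   0.    0. -144.] [0. 0. 0.] g 0 rows>=2.3
delta [-108.4  296.7    0. ] [ 0.    -0.     0.241] g 0 rows>=5.1
delta [  0.  -0. 136.] [0. 0. 0.] g 0 rows>=2.2
```

Request:
carry_out(
  series=[1,-8,40,0,0,0,100,1,-8,82,0,0,0,100,1,-8,82,0,0,0,0,1,-8,82,0,0,0,0,1,-8,82,0,0,0,0],
  squeeze=35,
)

```text
clock: 3.95
eef_pos: [0.4527, -0.2183, 0.0107]
eef_rot: [-0.216, 3.13, -0.003]
contact_force: [-4.2, 1.1, 3.7]
width: 0.39
finger_force: 35.0
```

Request:
carry_out(
  series=[0,0,0,0,0,0,0,0,0,-40,0,0,0,0,0,0,-90,0,0,0,0,0,0,-144,0,0,0,0,0,0,-144,0,0,0,0],
)

```text
clock: 4.58
eef_pos: [0.454, -0.2197, 0.1577]
eef_rot: [-0.214, 3.123, -0.007]
contact_force: [0.7, 0.1, -0.9]
width: 0.397
finger_force: 35.5
```

```bash
python3 - <<'E'
from h import *
plan(((.5179,.0947,.15),down(173.6),0),((.5179,.0947,.012),down(173.6),0))
E
```

```text
t 4.6 p [ 0.454  -0.2197  0.1577] w 0.397 F [ 0.7  0.1 -0.9] ff 35.5 q [-0.09  0.3   0.63  1.78 -0.2   1.11  2.31]
delta [-106.2  302.8    7.3] [-0.004  0.011  0.249] g 0 rows>=5.1
delta [  0.  -0. 138.] [0. 0. 0.] g 0 rows>=2.2
```

Request:
carry_out(
  series=[-20,55,0,0,0,0.05,0,-40,115,0,0,0,0.1,0,-60,175,0,0,0,0.15,0,-80,235,4,0,0,0.2,0,-106,300,7,0,0,0.249,0],
)

```text
clock: 5.2
eef_pos: [0.5115, 0.0864, 0.1453]
eef_rot: [-0.178, -3.136, -0.0]
contact_force: [-0.1, -1.3, 0.2]
width: 0.391
finger_force: 35.5
```

Request:
carry_out(
  series=[0,3,0,0,0,0,0,0,3,0,0,0,0,0,0,3,20,0,0,0,0,0,3,50,0,0,0,0,0,3,50,0,0,0,0],
)

```text
clock: 5.82
eef_pos: [0.5099, 0.0847, 0.0938]
eef_rot: [-0.181, -3.131, 0.004]
contact_force: [0.1, 0.1, -0.5]
width: 0.39
finger_force: 35.5
```

```bash
python3 - <<'E'
from h import *
plan(((.5179,.0947,.014),down(173.6),0))
E
```

```text
t 5.8 p [0.5099 0.0847 0.0938] w 0.39 F [ 0.1  0.1 -0.5] ff 35.5 q [-0.59  0.4   0.5   1.8  -0.22  1.    1.46]
delta [-7.2 11.1 79.8] [-0.003 -0.006 -0.004] g 0 rows>=1.3
```

Request:
carry_out(
  series=[-7,11,30,0,0,0,0,-7,11,60,0,0,0,0,-7,11,78,0,0,0,0,-7,11,78,0,0,0,0,-7,11,78,0,0,0,58],
)

```text
clock: 6.45
eef_pos: [0.5219, 0.0973, 0.0191]
eef_rot: [0.177, 3.134, 0.001]
contact_force: [-0.9, -0.5, -0.2]
width: 0.571
finger_force: 0.0
```

Request:
carry_out(
  series=[0,0,0,0,0,0,58,0,0,0,0,0,0,58,0,0,-40,0,0,0,58,0,0,-90,0,0,0,60,0,0,-140,0,0,0,60],
)

```text
clock: 7.08
eef_pos: [0.5205, 0.0976, 0.1595]
eef_rot: [0.176, 3.136, 0.0]
contact_force: [-0.2, 0.5, 0.3]
width: 0.602
finger_force: 0.0
```

```bash
python3 - <<'E'
from h import *
plan(((.4531,-.3276,.15),down(153.7),100))
im=env.snapshot('top')[:,:,::-1]; crop(im,260,150,500,300,3.3,'pics/t2.png')
E
```

```text
t 7.1 p [0.5205 0.0976 0.1595] w 0.602 F [-0.2  0.5  0.3] ff 0.0 q [-0.62  0.35  0.52  1.7  -0.19  1.15  1.41]
delta [  19.5 -430.1    9.4] [0.    0.    0.347] g 100 rows>=6.9
```

View pics/t2.png

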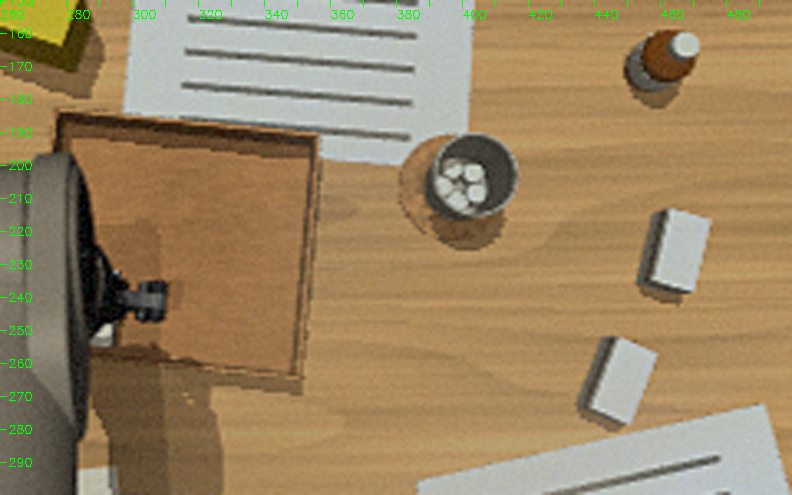

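Request:
carry_out(
  series=[2,-43,1,0,0,0.07,70,4,-86,2,0,0,0.14,80,6,-129,3,0,0,0.21,90,8,-172,4,0,0,0.28,100,10,-215,5,0,0,0.347,100],
)

```text
clock: 7.75
eef_pos: [0.4866, -0.1161, 0.153]
eef_rot: [0.717, 3.058, 0.001]
contact_force: [0.3, -0.5, 0.3]
width: 1.0
finger_force: 0.0
```

Request:
carry_out(
  series=[-16,-52,0,0,0,0,100,-32,-104,0,0,0,0,100,-48,-156,10,0,0,0,100,-64,-205,35,0,0,0,100,-64,-205,65,0,0,0,100],
)

```text
clock: 8.38
eef_pos: [0.451, -0.3341, 0.0884]
eef_rot: [0.728, 3.053, -0.009]
contact_force: [-0.1, 0.7, 0.1]
width: 0.999
finger_force: 0.0
```

```bash
python3 - <<'E'
from h import *
plan(((.4531,-.3276,.008),down(153.7),100))
E
```

```text
t 8.4 p [ 0.451  -0.3341  0.0884] w 0.999 F [-0.1  0.7  0.1] ff 0.0 q [ 0.11  0.52  0.7   1.7  -0.37  1.05  2.03]
delta [ 1.4  7.2 80.4] [-0.005  0.004 -0.009] g 100 rows>=1.3
```

Request:
carry_out(
  series=[1,3,40,0,0,0,100,1,3,80,0,0,0,100,1,3,80,0,0,0,0,1,3,80,0,0,0,0,1,3,80,0,0,0,0],
  squeeze=35,
)

```text
clock: 9.0
eef_pos: [0.4553, -0.3253, 0.01]
eef_rot: [0.713, 3.055, -0.003]
contact_force: [-1.7, 0.7, 2.0]
width: 0.391
finger_force: 35.7
```

Request:
carry_out(
  series=[0,0,0,0,0,0,0,0,0,-40,0,0,0,0,0,0,-90,0,0,0,0,0,0,-144,0,0,0,0,0,0,-144,0,0,0,0],
)

```text
clock: 9.62
eef_pos: [0.4564, -0.3268, 0.1572]
eef_rot: [0.712, 3.049, -0.006]
contact_force: [0.9, -0.5, -0.7]
width: 0.391
finger_force: 35.7
```

```bash
python3 - <<'E'
from h import *
plan(((.511,.0331,.15),down(173.6),0),((.511,.0331,.016),down(173.6),0))
E
```

```text
t 9.6 p [ 0.4564 -0.3268  0.1572] w 0.391 F [ 0.9 -0.5 -0.7] ff 35.7 q [ 0.06  0.45  0.73  1.63 -0.32  1.18  1.98]
delta [110.5 346.8   5.6] [-0.003  0.011 -0.347] g 0 rows>=5.8
delta [  0.  -0. 134.] [0. 0. 0.] g 0 rows>=2.1
```

Request:
carry_out(
  series=[11,35,1,0,0,-0.07,0,22,70,2,0,0,-0.14,0,33,105,3,0,0,-0.21,0,44,140,4,0,0,-0.28,0,55,173,5,0,0,-0.347,0],
)

```text
clock: 10.25
eef_pos: [0.4804, -0.1426, 0.1459]
eef_rot: [-0.171, -3.136, -0.001]
contact_force: [0.0, -0.1, -0.1]
width: 0.395
finger_force: 35.7
```

Request:
carry_out(
  series=[-2,55,0,0,0,0,0,-4,115,0,0,0,0,0,-7,165,0,0,0,0,0,-7,182,20,0,0,0,0,-7,182,50,0,0,0,0],
)

```text
clock: 10.88
eef_pos: [0.5086, 0.0389, 0.0961]
eef_rot: [0.167, 3.136, 0.003]
contact_force: [0.2, -0.3, -0.4]
width: 0.393
finger_force: 35.7
```

Request:
carry_out(
  series=[0,0,0,0,0,0,0,0,0,0,0,0,0,0,0,0,0,0,0,0,0,0,0,0,0,0,0,0,0,0,0,0,0,0,0],
)

```text
clock: 11.5
eef_pos: [0.5087, 0.0356, 0.0973]
eef_rot: [0.176, 3.136, 0.001]
contact_force: [-0.2, 0.6, -0.9]
width: 0.396
finger_force: 35.7
```

```bash
python3 - <<'E'
from h import *
plan(((.511,.0331,.016),down(173.6),0))
E
```

```text
t 11.5 p [0.5087 0.0356 0.0973] w 0.396 F [-0.2  0.6 -0.9] ff 35.7 q [-0.52  0.38  0.53  1.83 -0.23  0.99  1.56]
delta [-2.5 -2.2 81.3] [ 0.     0.001 -0.   ] g 0 rows>=1.3
```

Request:
carry_out(
  series=[-2,-2,30,0,0,0,0,-2,-2,60,0,0,0,0,-2,-2,80,0,0,0,0,-2,-2,80,0,0,0,0,-2,-2,80,0,0,0,55],
)

```text
clock: 12.12
eef_pos: [0.5107, 0.0334, 0.0175]
eef_rot: [0.175, 3.136, 0.0]
contact_force: [0.2, -0.1, 0.6]
width: 0.55
finger_force: 0.0
```

Request:
carry_out(
  series=[0,0,0,0,0,0,55,0,0,0,0,0,0,55,0,0,-40,0,0,0,55,0,0,-90,0,0,0,60,0,0,-140,0,0,0,60],
)

```text
clock: 12.75
eef_pos: [0.5098, 0.0334, 0.1584]
eef_rot: [0.176, 3.137, 0.0]
contact_force: [0.4, 0.8, 0.6]
width: 0.599
finger_force: 0.0
```

```bash
python3 - <<'E'
from h import *
plan(((.5554,-.3819,.15),down(161.9),100))
im=env.snapshot('top')[:,:,::-1]; crop(im,420,190,500,250,8,'pics/t3.png')
old=cv2.imread('pics/top0.png'); d=cv2.absdiff(old,np.ascontiguousarray(im))[150:300,425:500]; print('diff',(d.max(2)>40).sum())
E
```

```text
t 12.8 p [0.5098 0.0334 0.1584] w 0.599 F [0.4 0.8 0.6] ff 0.0 q [-0.54  0.31  0.56  1.75 -0.18  1.13  1.53]
delta [ -91.7 -407.6    8.4] [0.    0.    0.204] g 100 rows>=6.7
diff 396
```

Request:
carry_out(
  series=[-9,-41,0,0,0,0.04,70,-18,-82,0,0,0,0.08,80,-27,-123,0,0,0,0.12,90,-36,-164,0,0,0,0.16,100,-46,-204,0,0,0,0.204,100],
)

```text
clock: 13.42
eef_pos: [0.5331, -0.1757, 0.1569]
eef_rot: [0.496, 3.102, 0.001]
contact_force: [0.3, -0.3, -0.4]
width: 1.0
finger_force: 0.0
```

Request:
carry_out(
  series=[-23,-50,0,0,0,0,100,-46,-100,0,0,0,0,100,-69,-150,10,0,0,0,100,-86,-190,35,0,0,0,100,-86,-190,66,0,0,0,100],
)

```text
clock: 14.05
eef_pos: [0.5535, -0.3885, 0.0906]
eef_rot: [0.505, 3.1, -0.009]
contact_force: [-0.6, -0.3, 0.2]
width: 1.0
finger_force: 0.0
```

Request:
carry_out(
  series=[0,0,0,0,0,0,100,0,0,0,0,0,0,100,0,0,0,0,0,0,100,0,0,0,0,0,0,100,0,0,0,0,0,0,100],
)

```text
clock: 14.68
eef_pos: [0.5562, -0.3816, 0.0915]
eef_rot: [0.493, 3.102, -0.001]
contact_force: [0.7, -0.6, 0.2]
width: 1.0
finger_force: 0.0
```

```bash
python3 - <<'E'
from h import *
plan(((.5554,-.3819,.008),down(161.9),100))
P=env.camera_params('wrist');im=env.snapshot('wrist')[:,:,::-1].copy()
a=down(161.9).as_matrix()
for sx,sy in((1,1),(1,-1),(-1,-1),(-1,1)):
    q=proj(P,np.array([.5554,-.3819,.042])+a[:,0]*.031*sx+a[:,1]*.017*sy); cv2.circle(im,tuple(int(v) for v in q),3,(0,0,255),1)
cv2.imwrite('pics/w3.png',im)
E
```

```text
t 14.7 p [ 0.5562 -0.3816  0.0915] w 1.0 F [ 0.7 -0.6  0.2] ff 0.0 q [ 0.22  0.73  0.62  1.34 -0.43  1.21  2.12]
delta [ 0.8 -0.5 83.5] [-0.     0.001  0.001] g 100 rows>=1.3
```

View pics/w3.png

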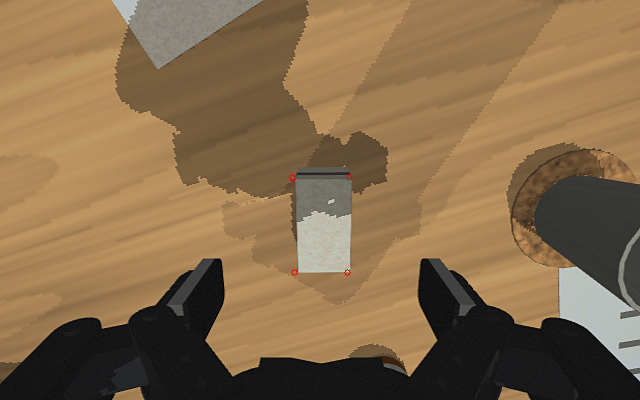

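Request:
carry_out(
  series=[1,0,40,0,0,0,100,1,0,83,0,0,0,100,1,0,83,0,0,0,0,1,0,83,0,0,0,0,1,0,83,0,0,0,0],
  squeeze=35,
)

```text
clock: 15.35
eef_pos: [0.5565, -0.3829, 0.0106]
eef_rot: [0.493, 3.098, -0.003]
contact_force: [-1.5, 1.7, 1.3]
width: 0.397
finger_force: 35.6
```

Request:
carry_out(
  series=[0,0,0,0,0,0,0,0,0,-40,0,0,0,0,0,0,-90,0,0,0,0,0,0,-144,0,0,0,0,0,0,-144,0,0,0,0],
)

```text
clock: 15.98
eef_pos: [0.5573, -0.3845, 0.1588]
eef_rot: [0.492, 3.092, -0.01]
contact_force: [0.3, 0.3, -1.9]
width: 0.396
finger_force: 35.6
```

```bash
python3 - <<'E'
from h import *
plan(((.5045,-.0285,.15),down(173.6),0),((.5041,-.0285,.016),down(173.6),0))
E
```

```text
t 16.0 p [ 0.5573 -0.3845  0.1588] w 0.396 F [ 0.3  0.3 -1.9] ff 35.6 q [ 0.21  0.67  0.65  1.26 -0.4   1.32  2.1 ]
delta [160.8 322.1   5.5] [-0.006  0.011 -0.204] g 0 rows>=5.8
delta [  0.4  -0.  134. ] [0. 0. 0.] g 0 rows>=2.1
```

Request:
carry_out(
  series=[16,32,1,0,0,-0.04,0,32,64,2,0,0,-0.08,0,48,96,3,0,0,-0.12,0,64,128,4,0,0,-0.16,0,80,161,5,0,0,-0.204,0],
)

```text
clock: 16.6
eef_pos: [0.528, -0.2021, 0.1461]
eef_rot: [-0.173, -3.136, -0.001]
contact_force: [-0.6, 0.6, 0.8]
width: 0.391
finger_force: 35.6
```

Request:
carry_out(
  series=[12,50,0,0,0,0,0,24,100,0,0,0,0,0,36,150,0,0,0,0,0,46,174,20,0,0,0,0,46,174,50,0,0,0,0],
)

```text
clock: 17.23
eef_pos: [0.5024, -0.0215, 0.0964]
eef_rot: [0.166, 3.136, 0.004]
contact_force: [0.7, 0.1, -0.7]
width: 0.393
finger_force: 35.6
```

Request:
carry_out(
  series=[0,0,0,0,0,0,0,0,0,0,0,0,0,0,0,0,0,0,0,0,0,0,0,0,0,0,0,0,0,0,0,0,0,0,0],
)

```text
clock: 17.85
eef_pos: [0.5028, -0.0257, 0.0972]
eef_rot: [0.176, 3.136, 0.0]
contact_force: [0.2, -0.1, -0.2]
width: 0.391
finger_force: 35.6
```

```bash
python3 - <<'E'
from h import *
plan(((.5045,-.0285,.016),down(173.6),0))
E
```

```text
t 17.9 p [ 0.5028 -0.0257  0.0972] w 0.391 F [ 0.2 -0.1 -0.2] ff 35.6 q [-0.44  0.37  0.57  1.85 -0.24  0.99  1.7 ]
delta [-1.9 -2.6 81.2] [ 0.     0.001 -0.   ] g 0 rows>=1.3
```

Request:
carry_out(
  series=[-2,-3,30,0,0,0,0,-2,-3,60,0,0,0,0,-2,-3,80,0,0,0,0,-2,-3,80,0,0,0,0,-2,-3,80,0,0,0,55],
)

```text
clock: 18.48
eef_pos: [0.5047, -0.0288, 0.0174]
eef_rot: [0.176, 3.136, 0.0]
contact_force: [-0.7, -0.2, -0.1]
width: 0.549
finger_force: 0.0
```

Request:
carry_out(
  series=[0,0,0,0,0,0,55,0,0,0,0,0,0,55,0,0,-40,0,0,0,55,0,0,-90,0,0,0,60,0,0,-140,0,0,0,60],
)

```text
clock: 19.1
eef_pos: [0.5039, -0.0287, 0.1584]
eef_rot: [0.176, 3.137, 0.0]
contact_force: [1.5, 1.1, 0.4]
width: 0.602
finger_force: 0.0
```

Request:
carry_out(
  series=[50,-50,0,0,0,0,60,50,-100,-20,0,0,0,60,50,-150,-20,0,0,0,60,50,-150,-20,0,0,0,60,50,-150,-20,0,0,0,100],
)

```text
clock: 19.73
eef_pos: [0.4378, -0.1715, 0.1767]
eef_rot: [0.175, 3.137, 0.002]
contact_force: [0.4, 0.2, -0.3]
width: 0.794
finger_force: 0.0
```

```bash
python3 - <<'E'
from h import *
plan(((.55,-.25,.2),down(173.6),0))
im=env.snapshot('top')[:,:,::-1]; crop(im,255,150,455,290,4,'pics/t4.png')
from scipy.optimize import least_squares
D=[json.loads(l) for l in open('log.jsonl')];D=[D[i] for i in range(len(D)) if i==0 or np.abs(np.array(D[i][0])-D[i-1][0]).max()>.01]
Q=np.array([d[0] for d in D]);Pp=np.array([d[1] for d in D]);RR=[R.from_rotvec(d[2]) for d in D];print(len(D))
# serial chain: signs fixed, z/y alternating axes, offsets free
def fk(q,par,s):
    T=np.zeros(3);r=R.identity();o=par.reshape(8,3)
    for i in range(7):
        T=T+r.apply(o[i]); ax=[0,0,0];ax[2 if i%2==0 else 1]=s[i]*q[i]; r=r*R.from_rotvec(ax)
    return T+r.apply(o[7]),r
best=None
import itertools
for s in itertools.product([1,-1],repeat=7):
    # orientation only
    rel=[]
    for q,t in zip(Q,RR):
        _,r=fk(q,np.zeros(24),s); rel.append((r.inv()*t).as_quat())
    # residual: allow const base rot =I ; tool rot const
    m=R.from_quat(rel).mean();e=np.mean([(m.inv()*R.from_quat(x)).magnitude() for x in rel])
    if best is None or e<best[0]: best=(e,s,m.as_rotvec())
    if e<.02: print(e,s,m.as_rotvec().round(3))
print(best)
s=best[1]
def res(par): return np.r_[np.concatenate([fk(q,par,s)[0]-p for q,p in zip(Q,Pp)]),1e-3*par]
sol=least_squares(res,np.tile([0,0,.15],8).astype(float));print(np.abs(sol.fun[:-24]).max(),sol.x.reshape(8,3).round(3))
np.savez('kin.npz',par=sol.x,s=s,m=best[2])
E
```

```text
t 19.7 p [ 0.4378 -0.1715  0.1767] w 0.794 F [ 0.4  0.2 -0.3] ff 0.0 q [-0.26  0.22  0.71  1.83 -0.16  1.15  1.96]
delta [-120.3  -65.5  -23.3] [ 0.001  0.    -0.   ] g 0 rows>=2.2
14
6.004104291370228e-16 (-1, 1, -1, 1, -1, 1, -1) [0.    0.    1.571]
0.009942499894166628 (-1, -1, -1, -1, -1, -1, -1) [ 5.000e-03 -1.000e-03  1.571e+00]
(np.float64(6.004104291370228e-16), (-1, 1, -1, 1, -1, 1, -1), array([1.98365632e-16, 4.93259093e-16, 1.57079633e+00]))
8.28154130616543e-06 [[-0.    -0.     0.124]
 [-0.    -0.008  0.124]
 [ 0.    -0.008  0.237]
 [-0.    -0.001  0.237]
 [-0.    -0.001  0.209]
 [ 0.    -0.     0.209]
 [-0.    -0.     0.182]
 [ 0.    -0.     0.182]]
```

View pics/t4.png

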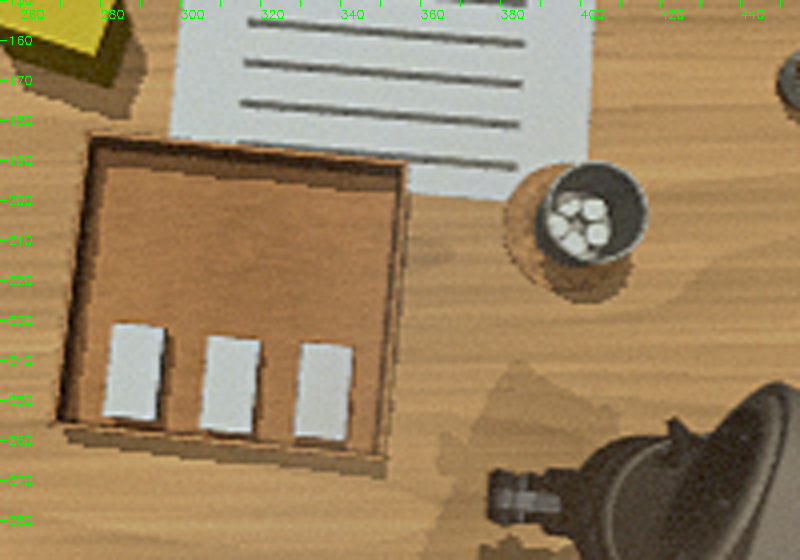

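```bash
cat > kin.py <<'E'
from h import *
K=np.load('kin.npz');o_=K['par'].reshape(8,3);s_=K['s'];m_=R.from_rotvec(K['m'])
LO=np.array([-2.7,-.3,-1.27,.12,-1.44,.2,-3.05]);HI=np.array([2.7,1.91,1.3,2.57,4.58,2.03,3.05])
def fk(q,links=False):
    T=np.zeros(3);r=R.identity();L=[]
    for i in range(7):
        T=T+r.apply(o_[i]);L.append(T);a=[0,0,0];a[2 if i%2==0 else 1]=s_[i]*q[i];r=r*R.from_rotvec(a)
    T=T+r.apply(o_[7]);r=r*m_
    return (T,r,np.array(L)) if links else (T,r)
def err(q,p,r):
    a,b=fk(q);return np.r_[p-a,.3*(b.inv()*r).as_rotvec()]
def ik(q,p,r):
    """local damped steps like a controller, within joint limits"""
    for _ in range(200):
        e=err(q,p,r)
        if np.linalg.norm(e)<1e-5: break
        J=np.array([(err(q+1e-5*d,p,r)-e)/1e-5 for d in np.eye(7)]).T
        q=np.clip(q-np.clip(J.T@np.linalg.solve(J@J.T+1e-5*np.eye(6),e),-.1,.1),LO+.02,HI-.02)
    return q,np.linalg.norm(err(q,p,r))
def tool(az,pitch,roll=0):
    """tool z at azimuth az, pitch deg from straight down; roll=0: tool x up/outward"""
    return R.from_euler('z',az,degrees=True)*R.from_euler('x',180,degrees=True)*R.from_euler('y',pitch,degrees=True)*R.from_euler('z',roll,degrees=True)
E
python3 - <<'E'
from kin import *
o=obs(0);q0=np.array(o['q']);p0=o['eef_pos'];r0=R.from_rotvec(o['eef_rot'])
print(tool(0,70).as_matrix().round(2).tolist())
from scipy.spatial.transform import Slerp
def path(q,pa,ra,pb,rb,n=25):
    S=Slerp([0,1],R.concatenate([ra,rb]));m=0;mz=9
    for t in np.linspace(0,1,n+1)[1:]:
        q,e=ik(q,pa+(pb-pa)*t,S(t));m=max(m,e);mz=min(mz,fk(q,1)[2][3:7,2].min())
    return q,m,mz
cup=np.array([.6148,-.2074,.0]);box=np.array([.5686,.0267,0])+.035*np.array([.994,-.111,0])
for az in(-20,0,20,40,60,80):
  for pitch in(55,70):
    rg=tool(az,pitch);z=rg.as_matrix()[:,2]
    g=cup+[0,0,.055]+.019*z; pre=g-.11*z; up=g+[0,0,.12]; 
    pd=np.array([.48,-.28,.25])
    q,e1,_=path(q0,p0,r0,pd,tool(az,0),15)
    q,e2,_=path(q,pd,tool(az,0),pre,rg); qa=q
    q,e3,mz=path(q,pre,rg,g,rg); qg=q
    q,e4,_=path(q,g,rg,up,rg)
    b=box+[0,0,.15]+.019*z
    q,e5,_=path(q,up,rg,b,rg); qb=q
    for roll in(140,-140):
        q,e6=qb,0
        for f in np.linspace(0,1,15)[1:]:
            q,e=ik(q,b,tool(az,pitch,roll*f));e6=max(e6,e)
        print(az,pitch,roll,np.array([e1,e2,e3,e4,e5,e6]).round(3),'minz',round(mz,3),'cupz',round((tool(az,pitch,roll)*rg.inv()).as_matrix()[2,2],2),qg.round(1),q.round(1))
E
```

```text
[[0.34, 0.0, 0.94], [0.0, -1.0, -0.0], [0.94, 0.0, -0.34]]
-20 55 140 [0.506 0.696 0.    0.    0.001 0.   ] minz 0.148 cupz -0.19 [-0.2  0.6  0.6  2.3  3.3  0.7  1.1] [-0.8  0.3  0.5  2.3  2.   0.5 -0.3]
-20 55 -140 [0.506 0.696 0.    0.    0.001 0.029] minz 0.148 cupz -0.19 [-0.2  0.6  0.6  2.3  3.3  0.7  1.1] [-1.4  0.7  1.3  2.3  3.3  0.2  3. ]
-20 70 140 [0.506 0.956 0.06  0.    0.    0.   ] minz 0.111 cupz -0.56 [ 0.8  0.9 -0.6  2.4  3.   1.3  2. ] [ 0.5  1.  -1.2  2.4  2.3  1.7 -0. ]
-20 70 -140 [0.506 0.956 0.06  0.    0.    0.007] minz 0.111 cupz -0.56 [ 0.8  0.9 -0.6  2.4  3.   1.3  2. ] [-1.4  1.   1.3  2.4  3.   0.5  3. ]
0 55 140 [0.    0.503 0.557 0.556 0.602 1.011] minz 0.099 cupz -0.19 [ 2.7  1.9 -1.2  2.6 -1.4  0.2  3. ] [ 0.3  0.3 -0.4  2.4  2.7  0.5 -0.5]
0 55 -140 [0.    0.503 0.557 0.556 0.602 0.577] minz 0.099 cupz -0.19 [ 2.7  1.9 -1.2  2.6 -1.4  0.2  3. ] [ 2.   1.9 -1.2  2.6 -1.4  0.2  3. ]
0 70 140 [0.    0.489 0.531 0.529 0.579 1.016] minz 0.099 cupz -0.56 [ 2.7  1.9 -1.2  2.6 -1.4  0.2  3. ] [ 1.6  1.3 -1.2  2.4 -1.4  0.2  3. ]
0 70 -140 [0.    0.489 0.531 
[... 1546 characters left out ...]
 1.1  0.4  1.5 -1.4  1.7  1. ] [ 0.5  0.7  0.1  1.9 -1.4  1.3 -1.5]
60 70 -140 [0. 0. 0. 0. 0. 0.] minz 0.111 cupz -0.56 [ 0.5  1.1  0.4  1.5 -1.4  1.7  1. ] [ 1.2  1.  -1.   1.9 -0.8  0.7  3. ]
80 55 140 [0. 0. 0. 0. 0. 0.] minz 0.148 cupz -0.19 [ 0.4  1.1  0.5  1.2 -1.2  1.8  0.9] [-0.1  0.8  0.8  1.6 -1.3  1.7 -1.5]
80 55 -140 [0. 0. 0. 0. 0. 0.] minz 0.148 cupz -0.19 [ 0.4  1.1  0.5  1.2 -1.2  1.8  0.9] [ 0.6  0.7 -0.4  1.6 -0.8  1.2  3. ]
80 70 140 [0. 0. 0. 0. 0. 0.] minz 0.111 cupz -0.56 [ 0.7  1.2  0.2  1.1 -1.1  1.8  0.9] [ 0.2  0.8  0.4  1.6 -1.3  1.7 -1.5]
80 70 -140 [0. 0. 0. 0. 0. 0.] minz 0.111 cupz -0.56 [ 0.7  1.2  0.2  1.1 -1.1  1.8  0.9] [ 0.9  0.9 -0.7  1.6 -0.7  1.2  3. ]
```

Request:
carry_out(
  series=[-7,-21,-8,0,0,0.13,100,-14,-42,-17,0,0,0.26,100,-21,-63,-25,0,0,0.4,100,-28,-84,-34,0,0,0.53,100,-34,-105,-42,0,0,0.66,100],
)

```text
clock: 20.4
eef_pos: [0.4611, -0.2787, 0.2185]
eef_rot: [-1.182, -2.91, -0.002]
contact_force: [-0.9, -0.0, -0.1]
width: 1.0
finger_force: 0.0
```

Request:
carry_out(
  series=[0,0,0,0,0,0.13,100,0,0,0,0,0,0.26,100,0,0,0,0,0,0.4,100,0,0,0,0,0,0.53,100,0,0,0,0,0,0.66,100],
)

```text
clock: 21.02
eef_pos: [0.4609, -0.278, 0.2181]
eef_rot: [-2.061, -2.369, -0.001]
contact_force: [0.2, -0.6, 1.2]
width: 1.002
finger_force: 0.0
```

Request:
carry_out(
  series=[0,0,0,0,0,0.13,100,0,0,0,0,0,0.26,100,0,0,0,0,0,0.4,100,0,0,0,0,0,0.53,100,0,0,0,0,0,0.66,100],
)

```text
clock: 21.65
eef_pos: [0.461, -0.2779, 0.2181]
eef_rot: [-2.717, -1.573, -0.0]
contact_force: [-0.3, 0.1, -0.4]
width: 0.999
finger_force: 0.0
```

```bash
python3 - <<'E'
from kin import *
r=tool(60,70);z=r.as_matrix()[:,2];c=np.array([.6148,-.2074,.055]);g=c+.025*z
plan(((.49,-.36,.22),tool(60,35),100),((.51,-.37,.17),r,100),(g-.11*z,r,100),(g,r,100))
E
```

```text
t 21.6 p [ 0.461  -0.2779  0.2181] w 0.999 F [-0.3  0.1 -0.4] ff 0.0 q [-0.3   0.49  1.18  1.59 -0.46  1.37  0.41]
delta [-56.7  66.   -2.1] [-0.002  0.61   0.002] g 100 rows>=3.3
delta [-27.6  22.3  41.7] [ 0.     0.611 -0.   ] g 100 rows>=3.3
delta [-42.    9.5 135.9] [0. 0. 0.] g 100 rows>=2.3
delta [  0.   0. 110.] [0. 0. 0.] g 100 rows>=1.8
```

Request:
carry_out(
  series=[-11,13,0,0,0.12,0,100,-22,26,-1,0,0.24,0,100,-33,39,-1,0,0.37,0,100,-45,52,-2,0,0.49,0,100,-57,66,-2,0,0.61,0,100],
)

```text
clock: 22.28
eef_pos: [0.4904, -0.3613, 0.2209]
eef_rot: [-2.364, -1.375, -0.752]
contact_force: [0.4, 0.3, 0.4]
width: 0.996
finger_force: 0.0
```

Request:
carry_out(
  series=[-5,4,8,0,0.12,0,100,-11,9,16,0,0.24,0,100,-17,13,25,0,0.37,0,100,-22,18,33,0,0.49,0,100,-28,22,42,0,0.61,0,100],
)

```text
clock: 22.9
eef_pos: [0.5097, -0.3711, 0.1694]
eef_rot: [-1.889, -1.097, -1.326]
contact_force: [0.5, -0.2, -1.1]
width: 1.002
finger_force: 0.0
```

```bash
python3 - <<'E'
from kin import *
r=tool(60,70);z=r.as_matrix()[:,2];c=np.array([.6148,-.2074,.055]);g=c+.025*z
plan((g-.11*z,r,100),(g,r,100))
im=env.snapshot('wrist')[:,:,::-1].copy();P=env.camera_params('wrist')
for h,rad in((.083,.034),(.003,.046)):
  for t in np.linspace(0,2*np.pi,24):
    q=proj(P,[.6148+rad*np.cos(t),-.2074+rad*np.sin(t),h]);cv2.circle(im,tuple(int(v) for v in q),2,(0,0,255),-1)
cv2.imwrite('pics/w4.png',im)
E
```

```text
t 22.9 p [ 0.5097 -0.3711  0.1694] w 1.002 F [ 0.5 -0.2 -1.1] ff 0.0 q [ 0.85  1.02  0.45  1.15 -1.24  2.01  0.84]
delta [-41.5   9.8 136.5] [-0.005 -0.003  0.001] g 100 rows>=2.3
delta [  0.   0. 110.] [0. 0. 0.] g 100 rows>=1.8
```

View pics/w4.png

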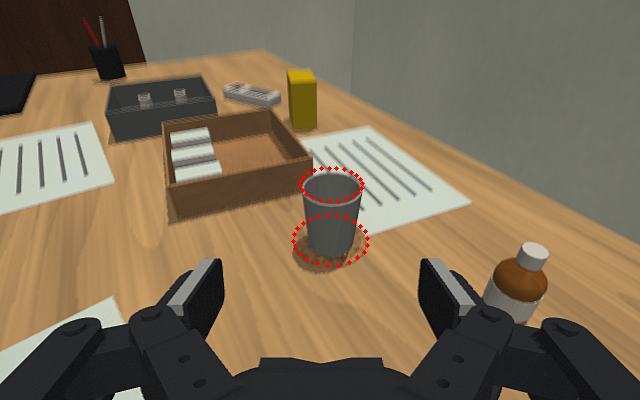

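Request:
carry_out(
  series=[-14,3,40,0,0,0,100,-28,6,80,0,0,0,100,-42,10,120,0,0,0,100,-42,10,136,0,0,0,100,-42,10,136,0,0,0,100],
)

```text
clock: 23.58
eef_pos: [0.5743, -0.2774, 0.085]
eef_rot: [-1.891, -1.1, -1.324]
contact_force: [-0.1, 0.2, 0.6]
width: 0.999
finger_force: 0.0
```

```bash
python3 - <<'E'
from kin import *
r=tool(60,70);z=r.as_matrix()[:,2];c=np.array([.6148,-.2074,.055]);g=c+.025*z
plan((g,r,100))
im=env.snapshot('wrist')[:,:,::-1].copy()
cv2.imwrite('pics/w5.png',im[150:400,150:550])
E
```

```text
t 23.6 p [ 0.5743 -0.2774  0.085 ] w 0.999 F [-0.1  0.2  0.6] ff 0.0 q [ 0.7   1.05  0.41  1.33 -1.29  1.82  0.95]
delta [ -0.4   0.7 111.2] [-0.006  0.001  0.003] g 100 rows>=1.8
```

View pics/w5.png

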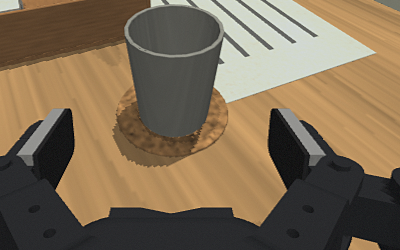

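Request:
carry_out(
  series=[0,0,30,0,0,0,100,0,1,60,0,0,0,100,0,1,90,0,0,0,100,0,1,110,0,0,0,100,0,1,110,0,0,0,100],
  squeeze=45,
)

```text
clock: 24.25
eef_pos: [0.626, -0.1897, 0.0469]
eef_rot: [-1.893, -1.099, -1.325]
contact_force: [-0.2, -1.1, 0.0]
width: 1.0
finger_force: 0.0
```

Request:
carry_out(
  series=[0,0,0,0,0,0,100,0,0,0,0,0,0,60,0,0,0,0,0,0,40,0,0,0,0,0,0,40,0,0,0,0,0,0,40],
  squeeze=45,
)

```text
clock: 24.88
eef_pos: [0.6258, -0.1911, 0.0468]
eef_rot: [-1.896, -1.098, -1.326]
contact_force: [-0.3, -2.4, 2.5]
width: 0.748
finger_force: 49.3
```

```bash
python3 - <<'E'
from kin import *
o=obs(0);p=o['eef_pos'];r=R.from_rotvec(o['eef_rot']);np.savez('grasp.npz',p=p,r=o['eef_rot'])
plan((p+[0,0,.12],r,40))
E
```

```text
t 24.9 p [ 0.6258 -0.1911  0.0468] w 0.748 F [-0.3 -2.4  2.5] ff 49.3 q [ 0.58  1.05  0.35  1.45 -1.36  1.66  0.99]
delta [ 1.127e+02  1.000e-01 -4.130e+01] [0. 0. 0.] g 40 rows>=1.9
```

Request:
carry_out(
  series=[10,0,-4,0,0,0,40,35,0,-13,0,0,0,40,70,0,-26,0,0,0,40,113,0,-41,0,0,0,40,113,0,-41,0,0,0,40],
)

```text
clock: 25.5
eef_pos: [0.6269, -0.1903, 0.1706]
eef_rot: [-1.895, -1.106, -1.329]
contact_force: [-0.8, 0.1, -2.0]
width: 0.748
finger_force: 49.5
```

```bash
python3 - <<'E'
from kin import *
r=tool(60,70);z=r.as_matrix()[:,2]
plan(((.605,.044,.15),r,40))
q=np.array(obs(0)['q']);p0=obs(0)['eef_pos']
for t in np.linspace(0,1,11)[1:]: q,e=ik(q,p0+(np.array([.605,.044,.15])-p0)*t,r)
print(e,q.round(2))
c0=np.array([.605,.044,.13])
for f in range(0,151,30): q,e=ik(q,c0,tool(60,70,f));print(f,round(e,4),q.round(2),(tool(60,70,f)*r.inv()).as_matrix()[:,2].round(2))
E
```

```text
t 25.5 p [ 0.6269 -0.1903  0.1706] w 0.748 F [-0.8  0.1 -2. ] ff 49.5 q [ 0.56  0.86  0.38  1.46 -1.33  1.72  0.83]
delta [  48.  -135.6  187.4] [-0.001  0.003  0.009] g 40 rows>=3.8
9.856890855011906e-06 [ 0.46  0.64  0.04  1.95 -1.42  1.28  0.99]
0 0.0 [ 0.49  0.67  0.    1.95 -1.42  1.26  1.03] [0. 0. 1.]
30 0.0 [ 0.49  0.67  0.    1.95 -1.42  1.26  0.5 ] [ 0.39 -0.27  0.88]
60 0.0 [ 0.49  0.67  0.    1.95 -1.42  1.26 -0.02] [ 0.62 -0.55  0.56]
90 0.0 [ 0.49  0.67  0.    1.95 -1.42  1.26 -0.55] [ 0.65 -0.75  0.12]
120 0.0 [ 0.49  0.67  0.    1.95 -1.42  1.26 -1.07] [ 0.46 -0.82 -0.32]
150 0.0 [ 0.49  0.67  0.    1.95 -1.42  1.26 -1.59] [ 0.11 -0.75 -0.65]
```

Request:
carry_out(
  series=[5,-15,20,0,0,0,40,14,-38,51,0,0,0,40,25,-70,94,0,0,0,40,36,-101,135,0,0,0,40,46,-130,175,0,0,0,40],
)

```text
clock: 26.12
eef_pos: [0.6012, 0.0337, 0.1472]
eef_rot: [-1.897, -1.098, -1.318]
contact_force: [1.2, -0.3, -2.6]
width: 0.749
finger_force: 49.6
```

Request:
carry_out(
  series=[6,-15,20,0,0,0,40,9,-23,31,0,0,0,40,9,-23,31,0,0,0,40,9,-23,31,0,0,0,40,9,-23,31,0,0,0,40],
)

```text
clock: 26.75
eef_pos: [0.5991, 0.069, 0.1466]
eef_rot: [-1.898, -1.097, -1.324]
contact_force: [-1.0, 0.7, -1.5]
width: 0.749
finger_force: 49.7
```

```bash
python3 - <<'E'
from kin import *
plan(((.60,.07,.125),tool(60,70),40),((.60,.07,.125),tool(60,70,50),40))
E
```

```text
t 26.8 p [0.5991 0.069  0.1466] w 0.749 F [-1.   0.7 -1.5] ff 49.7 q [ 0.49  0.62 -0.04  1.99 -1.43  1.21  1.01]
delta [-19.9   0.2   8.7] [-0.001  0.003  0.001] g 40 rows>=0.3
delta [0. 0. 0.] [-0.     0.     0.873] g 40 rows>=4.7
```

Request:
carry_out(
  series=[-7,0,3,0,0,0.15,40,-14,0,6,0,0,0.3,40,-20,0,9,0,0,0.48,40,-20,0,9,0,0,0.66,40,-20,0,9,0,0,0.83,40],
)

```text
clock: 27.38
eef_pos: [0.5999, 0.0707, 0.1249]
eef_rot: [-2.004, -0.214, -0.828]
contact_force: [0.2, 0.2, -2.5]
width: 0.748
finger_force: 49.7
```

Request:
carry_out(
  series=[0,0,0,0,0,0.16,40,0,0,0,0,0,0.32,40,0,0,0,0,0,0.48,40,0,0,0,0,0,0.64,40,0,0,0,0,0,0.8,40],
)

```text
clock: 28.0
eef_pos: [0.5999, 0.0707, 0.125]
eef_rot: [-1.852, 0.559, -0.307]
contact_force: [0.1, -0.4, -2.7]
width: 0.746
finger_force: 49.7
```

Request:
carry_out(
  series=[0,0,0,0,0,0.16,40,0,0,0,0,0,0.32,40,0,0,0,0,0,0.48,40,0,0,0,0,0,0.64,40,0,0,0,0,0,0.85,40],
)

```text
clock: 28.62
eef_pos: [0.5999, 0.0707, 0.125]
eef_rot: [-1.468, 1.254, 0.248]
contact_force: [0.5, -0.8, -2.1]
width: 0.749
finger_force: 49.6
```

Request:
carry_out(
  series=[0,0,0,0,0,0,40,0,0,0,0,0,0,40,0,0,0,0,0,0,40,0,0,0,0,0,0,40,0,0,0,0,0,0,40],
)

```text
clock: 29.25
eef_pos: [0.5997, 0.0717, 0.1255]
eef_rot: [-1.471, 1.248, 0.245]
contact_force: [-0.7, 0.1, -2.4]
width: 0.748
finger_force: 49.8
```

```bash
python3 - <<'E'
from kin import *
plan(((.60,.07,.125),tool(60,70,142),40))
a=crop(env.snapshot('top')[:,:,::-1],255,150,425,290,2.6,None,20)
b=crop(env.snapshot('scene')[:,:,::-1],230,100,430,260,1.75,None,20)
s=np.zeros((400,800,3),np.uint8);s[:a.shape[0],:a.shape[1]]=a;s[:b.shape[0],445:445+b.shape[1]]=b;cv2.imwrite('pics/m5.png',s)
E
```

```text
t 29.2 p [0.5997 0.0717 0.1255] w 0.748 F [-0.7  0.1 -2.4] ff 49.8 q [ 0.53  0.67 -0.1   1.99 -1.43  1.17 -1.41]
delta [ 1.5 -0.3 -1.1] [0.003 0.    0.022] g 40 rows>=0.1
```

View pics/m5.png

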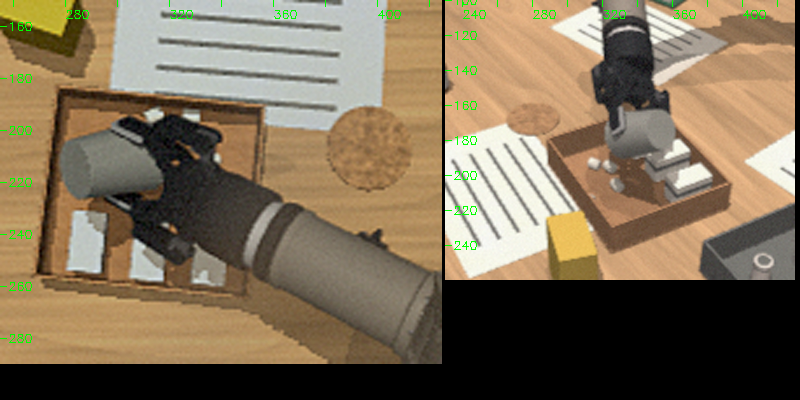

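Request:
carry_out(
  series=[0,0,0,0,0,-0.16,40,0,0,0,0,0,-0.32,40,0,0,0,0,0,-0.48,40,0,0,0,0,0,-0.64,40,0,0,0,0,0,-0.83,40],
)

```text
clock: 29.98
eef_pos: [0.5996, 0.0717, 0.1255]
eef_rot: [-1.855, 0.547, -0.314]
contact_force: [0.4, 0.5, -0.3]
width: 0.745
finger_force: 49.8
```

Request:
carry_out(
  series=[0,0,0,0,0,-0.16,40,0,0,0,0,0,-0.32,40,0,0,0,0,0,-0.48,40,0,0,0,0,0,-0.64,40,0,0,0,0,0,-0.83,40],
)

```text
clock: 30.6
eef_pos: [0.5996, 0.0717, 0.1255]
eef_rot: [-2.004, -0.255, -0.852]
contact_force: [0.6, 0.1, -1.2]
width: 0.748
finger_force: 49.8
```

Request:
carry_out(
  series=[0,0,0,0,0,-0.16,40,0,0,0,0,0,-0.32,40,0,0,0,0,0,-0.48,40,0,0,0,0,0,-0.64,40,0,0,0,0,0,-0.82,40],
)

```text
clock: 31.22
eef_pos: [0.5996, 0.0717, 0.1255]
eef_rot: [-1.888, -1.123, -1.337]
contact_force: [-0.8, -0.3, -1.2]
width: 0.747
finger_force: 49.8
```

Request:
carry_out(
  series=[15,0,-6,0,0,0,40,30,0,-12,0,0,0,40,45,0,-17,0,0,0,40,45,0,-17,0,0,0,40,45,0,-17,0,0,0,40],
)

```text
clock: 31.85
eef_pos: [0.5985, 0.0717, 0.1735]
eef_rot: [-1.89, -1.117, -1.333]
contact_force: [0.4, -0.9, -2.7]
width: 0.745
finger_force: 49.8
```

```bash
python3 - <<'E'
from kin import *
G=np.load('grasp.npz');r=R.from_rotvec(G['r'])
plan((G['p']+[0,0,.12],r,40),(G['p']+[0,0,.0],r,40))
P=env.camera_params('top');print('coaster',px(P,396.9,206.9,.003))
o=obs(0);t=o['eef_pos'];print('TCP->cup offset: grasp cup', (np.array([.6148,-.2074])-G['p'][:2]))
crop(env.snapshot('top')[:,:,::-1],255,150,425,290,4.2,'pics/t6.png',10)
E
```

```text
t 31.9 p [0.5985 0.0717 0.1735] w 0.745 F [ 0.4 -0.9 -2.7] ff 49.8 q [ 0.64  0.58 -0.25  1.99 -1.36  1.12  0.94]
delta [ -82.8  153.1 -198.9] [-0.001  0.001  0.017] g 40 rows>=4.2
delta [-1.127e+02 -1.000e-01  4.130e+01] [0. 0. 0.] g 40 rows>=1.9
coaster [ 0.61525335 -0.20666062  0.003     ]
TCP->cup offset: grasp cup [-0.01098719 -0.0163059 ]
```

View pics/t6.png

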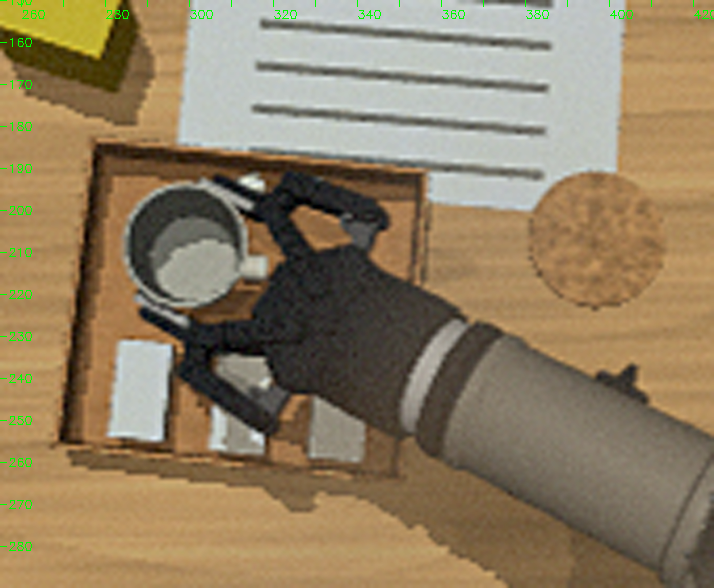

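Request:
carry_out(
  series=[-16,30,-40,0,0,0.017,40,-32,60,-80,0,0,0.017,40,-48,92,-120,0,0,0.017,40,-66,122,-160,0,0,0.017,40,-80,148,-192,0,0,0.017,40],
)

```text
clock: 32.52
eef_pos: [0.6247, -0.1848, 0.1651]
eef_rot: [-1.898, -1.095, -1.323]
contact_force: [1.2, 0.4, -2.1]
width: 0.748
finger_force: 50.0
```

Request:
carry_out(
  series=[-3,5,-7,0,0,0,40,-3,5,-7,0,0,0,40,-3,5,-7,0,0,0,40,-3,5,-7,0,0,0,40,-3,5,-7,0,0,0,40],
)

```text
clock: 33.15
eef_pos: [0.6258, -0.19, 0.1669]
eef_rot: [-1.893, -1.099, -1.324]
contact_force: [0.1, 0.9, -1.6]
width: 0.743
finger_force: 49.9
```

```bash
python3 - <<'E'
from kin import *
G=np.load('grasp.npz');r=R.from_rotvec(G['r'])
plan((G['p']+[0,0,.02],r,40),(G['p'],r,40))
E
```

```text
t 33.1 p [ 0.6258 -0.19    0.1669] w 0.743 F [ 0.1  0.9 -1.6] ff 49.9 q [ 0.85  0.84 -0.09  1.45 -1.08  1.5   0.73]
delta [-94.4   0.5  33.4] [-0.003 -0.001  0.   ] g 40 rows>=1.6
delta [-18.8  -0.    6.9] [0. 0. 0.] g 40 rows>=0.3
```

Request:
carry_out(
  series=[-25,0,9,0,0,0,40,-50,0,18,0,0,0,40,-75,0,27,0,0,0,40,-94,0,33,0,0,0,40,-100,0,36,0,0,0,40],
)

```text
clock: 33.78
eef_pos: [0.6251, -0.1915, 0.0588]
eef_rot: [-1.895, -1.096, -1.323]
contact_force: [-0.4, -0.6, -1.6]
width: 0.74
finger_force: 50.0
```

```bash
python3 - <<'E'
from kin import *
G=np.load('grasp.npz');r=R.from_rotvec(G['r'])
plan((G['p'],r,40))
E
```

```text
t 33.8 p [ 0.6251 -0.1915  0.0588] w 0.74 F [-0.4 -0.6 -1.6] ff 50.0 q [ 0.85  1.   -0.09  1.44 -1.08  1.43  0.87]
delta [-11.1   0.4   4.8] [-0.002 -0.    -0.002] g 40 rows>=0.2
```

Request:
carry_out(
  series=[-3,0,1,0,0,0,40,-6,0,2,0,0,0,40,-8,0,3,0,0,0,40,-9,0,3.5,0,0,0,40,-9,0,3.5,0,0,0,40],
)

```text
clock: 34.4
eef_pos: [0.6257, -0.1915, 0.0507]
eef_rot: [-1.895, -1.098, -1.325]
contact_force: [0.5, -0.3, -1.8]
width: 0.75
finger_force: 50.0
```

```bash
python3 - <<'E'
from kin import *
G=np.load('grasp.npz');r=R.from_rotvec(G['r'])
plan((G['p'],r,40))
b=crop(env.snapshot('scene')[:,:,::-1],200,110,420,260,3.6,'pics/s7.png',20)
E
```

```text
t 34.4 p [ 0.6257 -0.1915  0.0507] w 0.75 F [ 0.5 -0.3 -1.8] ff 50.0 q [ 0.85  1.02 -0.09  1.44 -1.08  1.42  0.88]
delta [-3.6 -0.1  1.7] [-0.001 -0.     0.   ] g 40 rows>=0.1
```

View pics/s7.png

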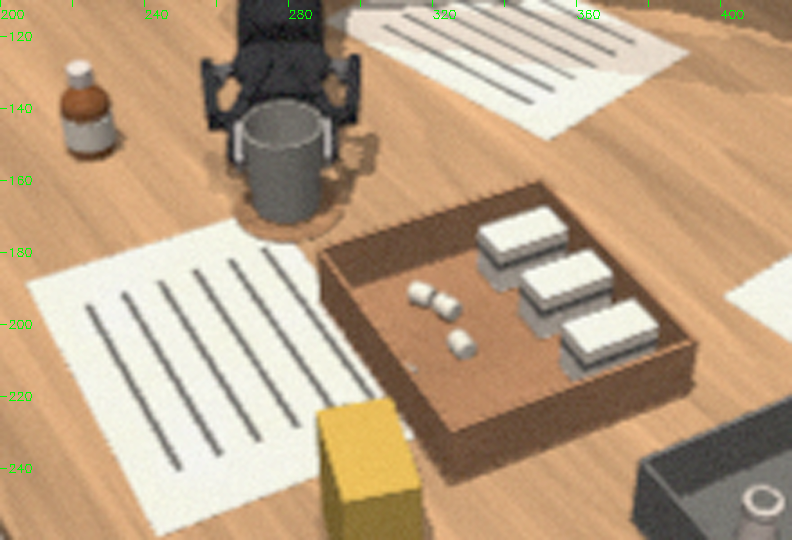

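Request:
carry_out(
  series=[-2,0,1,0,0,0,40,-3.5,0,1.5,0,0,0,40,-4,0,1.5,0,0,0,40,-4,0,1.5,0,0,0,40,-4,0,1.5,0,0,0,40],
)

```text
clock: 35.08
eef_pos: [0.6258, -0.1912, 0.0468]
eef_rot: [-1.894, -1.098, -1.325]
contact_force: [-1.8, 0.8, 0.9]
width: 0.75
finger_force: 49.9
```

```bash
python3 - <<'E'
from kin import *
G=np.load('grasp.npz');r=R.from_rotvec(G['r'])
plan((G['p'],r,40))
E
```

```text
t 35.1 p [ 0.6258 -0.1912  0.0468] w 0.75 F [-1.8  0.8  0.9] ff 49.9 q [ 0.85  1.03 -0.09  1.43 -1.08  1.42  0.89]
delta [-0.  -0.1  0.1] [-0.002 -0.001  0.   ] g 40 rows>=0.0
```

Request:
carry_out(
  series=[0,0,0,0,0,0,60,0,0,0,0,0,0,80,0,0,0,0,0,0,100,0,0,0,0,0,0,100,0,0,0,0,0,0,100],
)

```text
clock: 35.7
eef_pos: [0.6257, -0.1916, 0.0462]
eef_rot: [-1.895, -1.098, -1.325]
contact_force: [-0.5, 0.1, -0.5]
width: 1.004
finger_force: 0.0
```

Request:
carry_out(
  series=[0,0,-15,0,0,0,100,0,0,-40,0,0,0,100,0,0,-70,0,0,0,100,0,0,-105,0,0,0,100,0,0,-130,0,0,0,100],
)

```text
clock: 36.33
eef_pos: [0.5635, -0.3005, 0.0914]
eef_rot: [-1.899, -1.098, -1.325]
contact_force: [0.7, -0.7, 0.5]
width: 0.999
finger_force: 0.0
```

Request:
carry_out(
  series=[20,0,-10,0,-0.1,0,100,50,0,-20,0,-0.22,0,100,80,0,-30,0,-0.34,0,100,110,0,-40,0,-0.48,0,100,130,0,-48,0,-0.61,0,100],
)

```text
clock: 36.95
eef_pos: [0.5645, -0.2991, 0.2328]
eef_rot: [-2.377, -1.376, -0.745]
contact_force: [0.7, 0.5, -0.1]
width: 1.001
finger_force: 0.0
```

Request:
carry_out(
  series=[0,0,0,0,-0.12,0,100,0,0,0,0,-0.24,0,100,0,0,0,0,-0.36,0,100,0,0,0,0,-0.48,0,100,0,0,0,0,-0.61,0,100],
)

```text
clock: 37.58
eef_pos: [0.5638, -0.2991, 0.2308]
eef_rot: [2.718, 1.569, -0.004]
contact_force: [-0.2, -0.6, -0.9]
width: 0.998
finger_force: 0.0
```

```bash
python3 - <<'E'
from kin import *
plan(((.45,.05,.25),down(84.6),100),((.45,.25,.25),down(84.6),100))
a=crop(env.snapshot('top')[:,:,::-1],255,150,455,290,4,'pics/t8.png',10)
E
```

```text
t 37.6 p [ 0.5638 -0.2991  0.2308] w 0.998 F [-0.2 -0.6 -0.9] ff 0.0 q [ 0.27  0.5   0.3   1.25 -0.14  1.4   0.04]
delta [ 245.4 -273.1  -20.7] [ 0.001  0.005 -0.429] g 100 rows>=5.9
delta [199.1 -18.8  -0. ] [0. 0. 0.] g 100 rows>=3.2
```

View pics/t8.png

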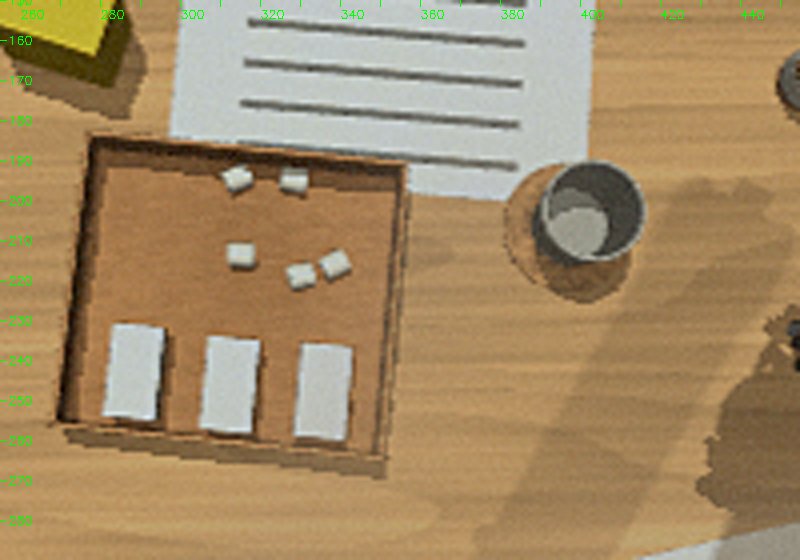

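Request:
carry_out(
  series=[31,-25,-1,0,0,-0.08,100,62,-50,-3,0,0,-0.17,100,93,-76,-5,0,0,-0.26,80,124,-101,-6,0,0,-0.34,65,154,-126,-7,0,0,-0.429,65],
)

```text
clock: 38.25
eef_pos: [0.5312, -0.1011, 0.2369]
eef_rot: [-2.32, -2.117, -0.002]
contact_force: [0.0, -0.0, -0.4]
width: 0.649
finger_force: 0.0
```

Request:
carry_out(
  series=[38,-10,0,0,0,0,65,76,-20,0,0,0,0,65,115,-30,0,0,0,0,65,154,-40,0,0,0,0,65,192,-50,0,0,0,0,65],
)

```text
clock: 38.88
eef_pos: [0.4993, 0.0945, 0.2368]
eef_rot: [-2.323, -2.114, -0.001]
contact_force: [1.7, 0.1, 0.5]
width: 0.65
finger_force: 0.0
```

Request:
carry_out(
  series=[45,-12,0,0,0,0,65,90,-24,10,0,0,0,65,140,-36,40,0,0,0,65,192,-50,80,0,0,0,65,192,-50,115,0,0,0,65],
)

```text
clock: 39.5
eef_pos: [0.4657, 0.2951, 0.1208]
eef_rot: [-2.312, -2.121, -0.004]
contact_force: [-0.4, -0.1, -0.2]
width: 0.65
finger_force: 0.0
```

```bash
python3 - <<'E'
from kin import *
plan(((.4678,.2881,.012),down(84.6),65))
P=env.camera_params('wrist');im=env.snapshot('wrist')
g=cv2.cvtColor(im,cv2.COLOR_RGB2GRAY)
for c in[(.5493,.3572),(.5395,.2773),(.4745,.365),(.4678,.2881)]:
    pr=proj(P,[*c,.04]); u,v=pr.astype(int)
    w=g[max(0,v-50):v+50,max(0,u-50):u+50] if 0<u<640 and 0<v<400 else None
    print(c,pr.round(0),None if w is None else w.shape)
    if w is not None and w.size:
        f=(w>115).astype(np.uint8);n,l,st,ce=cv2.connectedComponentsWithStats(f)
        for s,k in zip(st[1:],ce[1:]):
            if s[4]>150: print('  blob',s[4],s[:4]+np.array([max(0,u-50),max(0,v-50),0,0]),(k+[max(0,u-50),max(0,v-50)]).round(0))
E
```

```text
t 39.5 p [0.4657 0.2951 0.1208] w 0.65 F [-0.4 -0.1 -0.2] ff 0.0 q [-0.53  0.4  -0.08  1.67  0.03  1.07 -0.71]
delta [ -7.3   2.9 108.8] [-0.002 -0.005  0.008] g 65 rows>=1.7
(0.5493, 0.3572) [442. 110.] (100, 100)
  blob 8130 [392  60  98 100] [439. 108.]
(0.5395, 0.2773) [427. 227.] (100, 100)
  blob 5429 [376 177  98  89] [431. 217.]
(0.4745, 0.365) [326. 108.] (100, 100)
  blob 9654 [276  58 100 100] [326. 107.]
(0.4678, 0.2881) [326. 221.] (100, 100)
  blob 2033 [275 171 100  42] [329. 183.]
  blob 461 [309 199  35  35] [326. 215.]
```

Request:
carry_out(
  series=[-2,2,20,0,0,0,65,-2,2,40,0,0,0,65,-2,2,55,0,0,0,65,-2,2,55,0,0,0,65,-2,2,55,0,0,0,65],
  squeeze=20,
)

```text
clock: 40.17
eef_pos: [0.4703, 0.288, 0.0673]
eef_rot: [2.321, 2.116, 0.003]
contact_force: [-0.1, 0.3, 0.7]
width: 0.652
finger_force: 0.0
```

```bash
cat > plug.py <<'E'
from kin import *
import sys
c=np.array([float(sys.argv[1]),float(sys.argv[2])])
plan(((*c,.012),down(84.6),65))
P=env.camera_params('wrist');g=cv2.cvtColor(env.snapshot('wrist'),cv2.COLOR_RGB2GRAY)
u,v=proj(P,[*c,.04]).astype(int);a,b=max(0,v-60),max(0,u-60);w=g[a:v+60,b:u+60]
best=[]
for th in range(100,241,10):
    n,l,st,ce=cv2.connectedComponentsWithStats((w>th).astype(np.uint8))
    for s,k in zip(st[1:],ce[1:]):
        if s[4]>150 and .8<s[2]/s[3]<1.25 and 15<s[2]<70: best.append((th,s[2],s[3],*px(P,b+s[0]+s[2]/2-.5,a+s[1]+s[3]/2-.5,.04)[:2].round(4)))
print((u,v));[print(x) for x in best]
E
python3 plug.py .4678 .2881
```

```text
t 40.2 p [0.4703 0.288  0.0673] w 0.652 F [-0.1  0.3  0.7] ff 0.0 q [-0.53  0.46 -0.07  1.73  0.04  0.95 -0.71]
delta [-0.1 -2.5 55.3] [ 0.002 -0.001  0.002] g 65 rows>=0.9
(np.int64(317), np.int64(241))
(100, np.int32(46), np.int32(46), np.float64(0.4683), np.float64(0.2915))
(110, np.int32(45), np.int32(46), np.float64(0.468), np.float64(0.2915))
(120, np.int32(45), np.int32(46), np.float64(0.468), np.float64(0.2915))
(130, np.int32(44), np.int32(43), np.float64(0.4682), np.float64(0.2906))
```

Request:
carry_out(
  series=[3,-2,25,0,0,0,65,3,-2,55,0,0,0,65,3,-2,55,0,0,0,65,3,-2,55,0,0,0,10,3,-2,55,0,0,0,10],
  squeeze=20,
)

```text
clock: 40.85
eef_pos: [0.4689, 0.2919, 0.013]
eef_rot: [2.32, 2.117, 0.005]
contact_force: [0.3, 0.3, 1.7]
width: 0.3
finger_force: 20.3
```

Request:
carry_out(
  series=[0,0,0,0,0,0,10,0,0,0,0,0,0,10,0,0,-2,0,0,0,10,0,0,-4,0,0,0,10,0,0,-4,0,0,0,10],
)

```text
clock: 41.48
eef_pos: [0.4676, 0.291, 0.0152]
eef_rot: [2.321, 2.117, -0.0]
contact_force: [-0.0, -0.1, -0.6]
width: 0.294
finger_force: 20.3
```

Request:
carry_out(
  series=[0,0,-3,0,0,0,10,0,0,-6,0,0,0,10,0,0,-9,0,0,0,10,0,0,-12,0,0,0,10,0,0,-12,0,0,0,10],
)

```text
clock: 42.1
eef_pos: [0.468, 0.2913, 0.0277]
eef_rot: [2.32, 2.117, 0.002]
contact_force: [0.0, -0.3, -0.0]
width: 0.298
finger_force: 20.3
```

```bash
python3 plug.py .468 .291
```

```text
t 42.1 p [0.468  0.2913 0.0277] w 0.298 F [ 0.  -0.3 -0. ] ff 20.3 q [-0.53  0.51 -0.07  1.76  0.05  0.87 -0.72]
delta [-0.3 -0.  15.7] [ 0.001 -0.     0.003] g 65 rows>=0.3
(np.int64(322), np.int64(277))
(100, np.int32(65), np.int32(69), np.float64(0.4667), np.float64(0.2817))
(110, np.int32(27), np.int32(23), np.float64(0.4705), np.float64(0.3046))
(110, np.int32(65), np.int32(62), np.float64(0.4665), np.float64(0.2799))
(120, np.int32(62), np.int32(55), np.float64(0.4664), np.float64(0.2812))
(130, np.int32(61), np.int32(55), np.float64(0.4667), np.float64(0.2812))
```

Request:
carry_out(
  series=[0,0,-20,0,0,0,10,0,0,-50,0,0,0,10,0,0,-85,0,0,0,10,0,0,-120,0,0,0,10,0,0,-120,0,0,0,10],
  squeeze=30,
)

```text
clock: 42.78
eef_pos: [0.4698, 0.2926, 0.1507]
eef_rot: [2.32, 2.116, 0.012]
contact_force: [0.4, 0.5, -0.7]
width: 0.294
finger_force: 31.0
```

```bash
python3 - <<'E'
from kin import *
plan(((.596,.094,.15),down(84.6),10),((.596,.094,.02),down(84.6),10))
P=env.camera_params('top');im=env.snapshot('top');old=cv2.imread('pics/top0.png')[:,:,::-1]
for c in[(.5493,.3572),(.5395,.2773),(.4745,.365),(.468,.290)]:
    u,v=proj(P,[*c,.04]).round().astype(int);print(c,(u,v),im[v-5:v+6,u-5:u+6].mean().round(1),old[v-5:v+6,u-5:u+6].mean().round(1))
E
```

```text
t 42.8 p [0.4698 0.2926 0.1507] w 0.294 F [ 0.4  0.5 -0.7] ff 31.0 q [-0.53  0.37 -0.08  1.63  0.03  1.13 -0.71]
delta [-186.2  143.8    0.7] [ 0.006 -0.004  0.003] g 10 rows>=3.8
delta [  0.  -0. 130.] [0. 0. 0.] g 10 rows>=2.1
(0.5493, 0.3572) (np.int64(191), np.int64(233)) 57.3 77.0
(0.5395, 0.2773) (np.int64(221), np.int64(236)) 73.8 76.0
(0.4745, 0.365) (np.int64(187), np.int64(261)) 12.7 77.8
(0.468, 0.29) (np.int64(215), np.int64(263)) 60.1 81.3
```

Request:
carry_out(
  series=[-37,29,0,0,0,0,10,-74,58,0,0,0,0,10,-112,86,0,0,0,0,10,-150,115,0,0,0,0,10,-186,144,0,0,0,0,10],
)

```text
clock: 43.45
eef_pos: [0.5935, 0.0909, 0.1454]
eef_rot: [-2.32, -2.116, 0.005]
contact_force: [0.6, 0.2, -0.1]
width: 0.289
finger_force: 31.0
```

Request:
carry_out(
  series=[0,0,0,0,0,0,10,0,0,30,0,0,0,10,0,0,60,0,0,0,10,0,0,60,0,0,0,10,0,0,60,0,0,0,10],
)

```text
clock: 44.08
eef_pos: [0.5941, 0.0934, 0.0878]
eef_rot: [2.32, 2.118, 0.001]
contact_force: [-0.2, 0.2, -0.4]
width: 0.29
finger_force: 31.0
```

```bash
python3 - <<'E'
from kin import *
plan(((.596,.094,.0145),down(84.6),10))
P=env.camera_params('top')
for u,v in[(314,194.5),(328.5,195),(315,213.5),(330,219),(338.5,216)]: print(px(P,u,v,.015).round(3))
E
```

```text
t 44.1 p [0.5941 0.0934 0.0878] w 0.29 F [-0.2  0.2 -0.4] ff 31.0 q [-0.19  0.53  0.01  1.56 -0.    1.05 -0.27]
delta [ 0.7  1.8 73.3] [ 0.001 -0.     0.003] g 10 rows>=1.2
[0.653 0.026 0.015]
[ 0.651 -0.015  0.015]
[0.599 0.023 0.015]
[ 0.583 -0.018  0.015]
[ 0.591 -0.042  0.015]
```

Request:
carry_out(
  series=[1,2,30,0,0,0,10,1,2,60,0,0,0,10,1,2,73,0,0,0,10,1,2,74,0,0,0,10,1,2,74,0,0,0,45],
)

```text
clock: 44.7
eef_pos: [0.5975, 0.0937, 0.015]
eef_rot: [2.319, 2.116, 0.004]
contact_force: [-0.2, 0.1, -0.2]
width: 0.453
finger_force: 0.0
```

Request:
carry_out(
  series=[0,0,0,0,0,0,45,0,0,0,0,0,0,45,0,0,-40,0,0,0,45,0,0,-90,0,0,0,50,0,0,-140,0,0,0,50],
)

```text
clock: 45.32
eef_pos: [0.596, 0.0934, 0.1551]
eef_rot: [2.321, 2.117, 0.0]
contact_force: [0.8, 0.6, -0.2]
width: 0.498
finger_force: 0.0
```

Request:
carry_out(
  series=[30,0,-20,0,0,0,50,70,-40,-50,0,0,0,50,110,-90,-60,0,0,0,50,150,-130,-60,0,0,0,50,190,-170,-60,0,0,0,50],
)

```text
clock: 45.95
eef_pos: [0.4428, 0.3, 0.2142]
eef_rot: [2.32, 2.117, 0.003]
contact_force: [0.4, -0.2, -0.5]
width: 0.498
finger_force: 0.0
```

Request:
carry_out(
  series=[30,-20,0,0,0,0,50,60,-40,0,0,0,0,50,90,-60,0,0,0,0,50,90,-60,0,0,0,0,50,90,-60,0,0,0,0,50],
)

```text
clock: 46.58
eef_pos: [0.3933, 0.3927, 0.2134]
eef_rot: [2.32, 2.116, 0.0]
contact_force: [0.4, -0.5, -0.0]
width: 0.501
finger_force: 0.0
```

```bash
python3 - <<'E'
from kin import *
plan(((.4,.3,.2),down(84.6),10))
P=env.camera_params('top');im=env.snapshot('top');g=cv2.cvtColor(im,cv2.COLOR_RGB2GRAY);old=cv2.imread('pics/top0.png',0)
# bright blobs inside the box / cartons' old places / plug tops
pts=lambda a,b:(proj(P,a),proj(P,b))
x0,y0,x1,y1=268,183,358,268
n,l,st,ce=cv2.connectedComponentsWithStats((g[y0:y1,x0:x1]>120).astype(np.uint8))
for s,k in zip(st[1:],ce[1:]):
    if s[4]>8: print('blob',s[4],(k+[x0,y0]).round(1),px(P,*(k+[x0,y0]),.03)[:2].round(3))
for n_,a in(('cup',(385,185,422,225)),('bottle',(445,150,475,185)),('yellow',(245,135,292,172)),('phone',(175,150,238,200))):
    x,y,X,Y=a;print(n_,'changed px',(cv2.absdiff(g,old)[y:Y,x:X]>35).sum(),'of',(Y-y)*(X-x))
for c in[(.5493,.3572),(.5395,.2773),(.4745,.365),(.468,.290)]:
    u,v=proj(P,[*c,.04]).round().astype(int);print(c,g[v-5:v+6,u-5:u+6].mean().round(1),old[v-5:v+6,u-5:u+6].mean().round(1))
E
```

```text
t 46.6 p [0.3933 0.3927 0.2134] w 0.501 F [ 0.4 -0.5 -0. ] ff 0.0 q [-0.71  0.34 -0.14  1.52  0.05  1.29 -0.95]
delta [-91.6  15.2  13.5] [0.001 0.001 0.002] g 10 rows>=1.5
blob 181 [334.2 184.3] [ 0.678 -0.031]
blob 16 [313.6 193.4] [0.653 0.026]
blob 10 [328.  194.5] [ 0.649 -0.013]
blob 10 [292.8 213.5] [0.598 0.084]
blob 19 [314.7 212.7] [0.6   0.024]
blob 17 [338.3 215.1] [ 0.592 -0.04 ]
blob 17 [329.9 217.9] [ 0.585 -0.017]
blob 267 [287.7 242.4] [0.52  0.098]
blob 269 [311.7 245.6] [0.51  0.033]
blob 228 [335.1 246.6] [ 0.507 -0.03 ]
cup changed px 64 of 1480
bottle changed px 0 of 1050
yellow changed px 0 of 1739
phone changed px 0 of 3150
(0.5493, 0.3572) 80.3 77.6
(0.5395, 0.2773) 79.2 76.5
(0.4745, 0.365) 77.5 78.4
(0.468, 0.29) 69.3 81.8
```

```bash
python3 - <<'E'
from kin import *
P=env.camera_params('top');g=cv2.cvtColor(env.snapshot('top'),cv2.COLOR_RGB2GRAY);old=cv2.imread('pics/top0.png',0)
for c,z in[((.5395,.2773),.04),((.468,.290),.04),((.596,.094),.04)]:
    u,v=proj(P,[*c,z]).round().astype(int);print(c);print(np.hstack([g[v-6:v+7:2,u-6:u+7:2],np.zeros((7,1),int),old[v-6:v+7:2,u-6:u+7:2]]))
E
```

```text
(0.5395, 0.2773)
[[ 69  68  62  66  69  73  71   0  68  66  64  64  64  67  70]
 [ 66  76 136 128 118  47  69   0  64  72 133 124 113  47  63]
 [ 68 123  65  70  95  74  46   0  69 120  60  63  93  66  42]
 [ 81  94  63  68  88  83  43   0  78  89  65  69  84  80  39]
 [ 67 130  63  61 128  28  43   0  65 127  64  60 122  29  40]
 [ 67  64 111  93  50  44  43   0  73  61 106  91  47  37  42]
 [ 70  73  67  62  45  42  39   0  67  67  69  63  38  43  41]]
(0.468, 0.29)
[[ 69  68  69  70  68  66  71   0  68  66  68  66  65  56  62]
 [ 67  69  68  71  71  69  69   0  71  63 108 132 125  82  44]
 [ 67  69  70  69  69  67  67   0  65  83  92  63  64 115  40]
 [ 72  68  70  70  73  67  67   0  67  93  59  62  64 103  44]
 [ 68  67  69  72  72  73  72   0  65  77 108  61  70 129  29]
 [ 69  68  69  69  70  65  69   0  66  68  81 119  97  41  43]
 [ 68  68  69  70  71  71  67   0  67  66  67  65  65  37  39]]
(0.596, 0.094)
[[ 81  84  80  78  79  81  84   0  80  80  76  76  78  81  77]
 [ 83  81  99 134 128  95  81   0  79  83  84  79  79  76  76]
 [ 82  95 111  67  67 115  65   0  80  78  78  82  80  78  78]
 [ 85 104  94  71  69  96  55   0  86  75  77  82  78  80  79]
 [ 85  71 130  62  78 133  38   0  77  84  82  81  79  81  80]
 [ 83  83  71  97  80  58  47   0  78  83  76  82  78  78  80]
 [ 80  87  89  48  52  52  49   0  78  82  83  79  83  81  76]]
```

The ring pattern has gone from the tote and now shows in the box, so the canister stands upright there. Handing the job in.

```bash
python3 -c "
from station import env
print(env.job_done())"
```

```text
the job is handed in; nothing more can be done
None
```

The order is made up and handed in at about 47 s: all three cartons, all five pill shells and the loose canister are in the box, the empty cup stands upright on its coaster, and the top camera shows the bottle, yellow carton and phone unmoved.

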